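# Lock the blade cup onto the blender

### The job

Get the blender ready: first lift the dust cover off the motor base and leave it lying knob-up in the middle of the round wooden trivet. Then take the blade cup out of the draining stand, where it leans, set it upright in the motor base so that its two lugs drop through the slots, push it down against the spring, turn it a quarter-turn clockwise (seen from above) and let it spring up into its lock. Leave the other things on the cart where they are.

Things in the scene. Friction and masses are not known exactly. Their poses are not given: they have to be found in the camera images.
- blender: Blender motor base, fixed: upright black drum, 104 to 116 mm in diameter, 110 mm high; origin at the centre of its underside, z up. In its top is a bayonet socket: an open round bore 54 mm in diameter with a steel lip round it, flush with the top. Two entry slots, 17 mm wide, cut the lip on opposite sides, on the base's +x and -x; a small rib on the drum marks each.
- slot (a point): Middle of the +x entry slot, at the top of the motor base, 32 mm from the socket's axis (the other slot is opposite). Going clockwise seen from above, the lip is first 10 mm thick from its top, then 6 mm thick in the locking pocket, then comes a solid stop. Turning anticlockwise from a slot is blocked by a solid stop at once.
- pocket (a point): Locking pocket of the +x slot, on the underside of the lip, 32 mm from the socket's axis and 6 mm below the top: 90 degrees clockwise from the slot, on the base's -y; the other is on +y. About 0.1 rad of play either way. A lug under it springs up 4 mm behind the thick lip.
- coupling (a joint): Sprung grey disc, 50 mm in diameter, in the bore: how far it is pressed down, 0 to 0.013 m. At 0 its face lies 16 mm below the top of the motor base. It pushes back with 6 N at 0, 12.5 N at the bottom.
- cup: Steel blade cup, about 0.2 kg, 116 mm tall, origin at the centre of its foot, z along its axis to the handle. Foot 49 mm in diameter up to z = 34 mm; its lowest 7 mm tapering to 37 mm; body 68 mm in diameter from z = 34 to 86 mm. It starts leaning 28 degrees from vertical in the draining stand, its handle end towards the stand's +x (away from the robot), its x axis in the plane of the lean.
- bar (a point): Middle of the bar handle on top of the cup (cup z = 101 mm). The bar is 50 mm long along the cup's x, so it points the way the lugs do, 16 mm wide along y, and stands 30 mm high, from z = 86 to 116 mm. When the cup is locked the bar lies along the motor base's y axis.
- lug (a point): One of the two like lugs (a half turn makes no difference) on the cup's foot, on its +x (other on -x): outer end, 33 mm from the axis, lug 10 mm wide, z = 8 to 14 mm. Lugs in the slots and foot resting on the disc, the foot is 16 mm below the top of the motor base; the lugs pass under the thick lip when it is 24 to 29 mm below; locked and let go, the spring holds it 20 mm below.
- cover: Dust cover, pale plastic, about 0.08 kg; origin at the centre of its underside, z up. A plug 44 mm in diameter, 8 mm high, under a disc 92 mm in diameter (z = 8 to 15 mm), with a round knob 22 mm in diameter on top (z = 15 to 40 mm). Starts loose on the motor base, plug in the socket, its origin 8 mm below the top of the base.
- trivet: Round dark wooden trivet, fixed: 120 mm in diameter, 10 mm thick; origin at the centre of its underside.
- stand: White draining stand, fixed, highest point 110 mm. Foot plate 88 mm wide (y), from x = -80 to 50 mm; origin on its underside. An inclined tray holds the cup: a ledge under its foot (foot centre at x = -45, y = 0, z = 40 mm), a back rest under the leaning side and two cheeks 73 mm apart beside it, 75 mm up along the cup's axis at most (back rest 85 mm). The cup comes out along its own axis.
- tumbler_a: Glass tumbler, bystander, 66 mm in diameter, 85 mm tall; origin at the centre of its underside.
- tumbler_b: Second glass tumbler, the same, bystander.
- spoon: Bamboo spoon, bystander, 200 mm long, lying flat along its x axis; origin under its middle.
- opener: Flat steel bottle opener, bystander, 120 mm long along x, 5 mm thick, origin near its middle, underneath.
- lunchbox: Purple lunch box with its lid clipped on, bystander, 123 by 180 by 60 mm (x, y, z); origin at the centre of its underside.
- mug: White mug, bystander, 80 mm in diameter, 90 mm tall, handle to its +y; origin at the centre of its underside.
- shaker: Amber glass spice jar, bystander, 44 mm in diameter, 85 mm tall; origin at the centre of its underside.

How it is judged:
By the outcome, as a careful person would: the job done as asked, in the order asked, and still so for the second after the job is handed in, with the robot touching nothing.
It also fails if it takes over 64 s, if anything falls off the work surface, if the arm or the gripper's body presses on something with over 40 N, if the wrist force passes 120 N, or if a joint passes its speed limit or range.

### The arm

A 6-joint arm with a two-finger parallel gripper is mounted at the origin on the work surface. World frame = base frame: x ahead of the robot, y to its left, z up, the work surface at z = 0. Lengths are in mm, angles in rad, forces in N, time in s.
With the tool pointing down it reaches from about 275 to 825 mm from the base axis. Payload 4.9 kg.
Tool frame: the origin (TCP) lies on the centre line of the jaws, within the pads' length; the fingertips stand 25 mm ahead of it and the grasp point (between the pads) lies 6 mm ahead of it (r.tip_reach is the distance from the TCP to the fingertips, in mm); z points along the fingers, y is the direction in which the jaws open and shut (so a half turn about z gives the same grasp; the last joint's range is limited). The gripper opens to 85 mm and grips with 20 to 120 N. Pads are 22 mm wide; open, the fingers measure 114 mm over their backs; the gripper's body (76 mm by 85 mm) begins 54 mm behind the grasp point. The pads swing forward as they close: fully open they stand 13 mm farther back than shut.
Start: joints at [-0.134, 0.326, -0.193, 1.052, 0, 1.437], TCP at [550.017, 0.009, 256.281] pointing down, gripper open.
Joint ranges: [-2.65, 2.65], [-0.97, 1.79], [-1.3, 1.35], [-1.93, 2.1], [-1.47, 1.37], [-3.14, 3.14]. Speed limits (rad/s): [2.57, 2.57, 3.14, 3.14, 3.14, 3.14].

### API

Orientations are given as a rotation vector (axis times angle).
In Python, from workcell import r, vision gives the robot as it stands.
- The arm moves only by the tool apply_moves, never from a script. Its argument "increments" is a list of rows, each a list of 3 entries, a list of its own where there are three numbers: the shift along the world's x, y, z in m, then the turn, a rotation vector about the world's x, y, z in rad, then the opening, from 0 (shut) to 1 (fully open). In form: [[[tx, ty, tz], [wx, wy, wz], jaw], ...]. A call has 1 to 12 rows; each row shifts and turns the commanded pose from where the row before left it; what a row does not reach is not made up. A row lasts 1/8 s, in which the tool goes at most 62.5 mm and 10.7 degrees, less where a joint would pass 70% of its speed; a pose out of reach is approached as far as the arm can. A call with a gripper value outside its range is refused whole. The fingers move at their own pace and stop on an object; the grip force is fixed at half the most. Time passes only in rows, so rows that do not move let the fingers close. It gives the time, the measured TCP pose, the force and the opening at its end, in the units of the state.
- r.get_obs(): the state, without advancing time (a new reading comes with each control period).
- vision.read_camera(name): name is "scene" or "side" or "wrist"; returns a dict with "image" (400x640x3 uint8, red, green, blue), "fov_y" (degrees; the focal length in pixels is half the picture's height over the tangent of half this angle, whatever the lens; pixels are square), "cx", "cy" (the principal point, pixels), "xyz" and "attitude" of the camera in the world; the wrist camera has in their place "T_tool_cam" (4x4, takes a point from camera to tool coordinates, whose origin is the TCP and whose axes are the flange's). Camera axes: x right, y up, looking along -z (the intrinsics and any distortion apply to the point x, -y, -z); pixel columns grow to the right and rows downward; lengths in mm; the calibration is good to about 2 mm. The wrist camera is an equidistant fisheye: a pixel r from the principal point sees the ray r / f radians off the axis. A picture is of the moment at which its call begins: read the wrist's pose just before it. There is no depth.
- r.close_job(): hands the job in, once; it reports no verdict.
The state is a dict: "time_s": time; "joints": joint angles; "joint_vel": joint speeds; "joint_torque": joint torques, N m; "ee_pos": TCP position; "tool_rot": TCP orientation; "ft_force": force on the tool from outside, world axes, zero at the start; "moment": the same for the moment, N m; "finger_gap": opening from 0.0 (shut) to 1.0 (fully open).
Only numpy, scipy, OpenCV 4.12 (cv2) and the standard library are available. Lean on these libraries where they do the work, as an engineer would, in place of code of your own. Each camera call takes 0.05 s, during which the arm holds its last target.

## Working session

There is one attempt and no reset: what is moved stays moved. The work goes in short steps, Python scripts to look and compute and a tool call to move; the robot and the scene stay as the last step left them, time stands still between calls to the robot, and variables do not carry over. Pictures are saved under pics/ and viewed, and the job is handed in when it is done.

Besides the shell and the picture viewer there is one more tool, called after "Call:" in YAML: its name, and indented under it one key for each argument. apply_moves: Moves the arm, as the interface text tells. Its arguments: {"type":"object","properties":{"increments":{"type":"array","items":{"type":"array"}}},"required":["increments"]}

```bash
ls; mkdir -p pics
python3 - <<'E'
from workcell import r, vision
import cv2
o=r.get_obs(); print(o)
for n in ["scene","side","wrist"]:
    c=vision.read_camera(n); cv2.imwrite(f"pics/{n}0.png",c["image"][:,:,::-1])
    print(n,{k:v for k,v in c.items() if k!="image"})
E
```

```text
pics
{'time_s': 0.0, 'joints': array([-1.34210936e-01,  3.26919833e-01, -1.93575822e-01,  1.05200703e+00,
        2.21351756e-05,  1.43660049e+00]), 'joint_vel': array([-0.00122429, -0.0004561 , -0.00025783,  0.00150118, -0.00015614,
       -0.0017853 ]), 'joint_torque': array([-1.24197268e-03, -4.43398941e+01,  2.62443137e+01,  1.56443648e-02,
       -1.97191571e-04, -6.55614656e-06]), 'ee_pos': array([5.49464750e+02, 8.39311389e-02, 2.55517957e+02]), 'tool_rot': array([-2.22048882e+00, -2.22045525e+00,  1.59629931e-03]), 'ft_force': array([-0.54343707,  0.12087559,  0.49613317]), 'moment': array([ 0.02411543,  0.01669312, -0.02872671]), 'finger_gap': 0.9980724169278427}
scene {'fov_y': 56.73697903451564, 'cx': 319.07651427627485, 'cy': 205.021651015689, 'xyz': array([1086.41871168, -100.40946799,  927.96250972]), 'attitude': array([0.45129644, 0.41573061, 1.44545394])}
side {'fov_y': 44.100398878231786, 'cx': 314.70981182225, 'cy': 200.92477375326396, 'xyz': array([-170.6817513 , -894.12648046,  789.37968353]), 'attitude': array([ 0.97288206, -0.37382702, -0.66738952])}
wrist {'fov_y': 65.70646984690485, 'cx': 321.6598404144335, 'cy': 195.67090478756666, 'T_tool_cam': array([[-1.13475677e-04,  9.59245467e-01,  2.82574097e-01,
         7.29012748e+01],
       [ 9.99999829e-01,  2.70948694e-04, -5.18202662e-04,
         1.53281273e-01],
       [-5.73646637e-04,  2.82573990e-01, -9.59245334e-01,
        -1.17800375e+02],
       [ 0.00000000e+00,  0.00000000e+00,  0.00000000e+00,
         1.00000000e+00]])}
```

View pics/scene0.png

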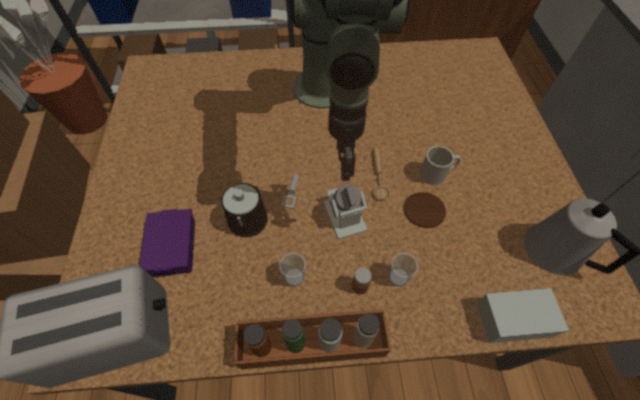

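View pics/side0.png

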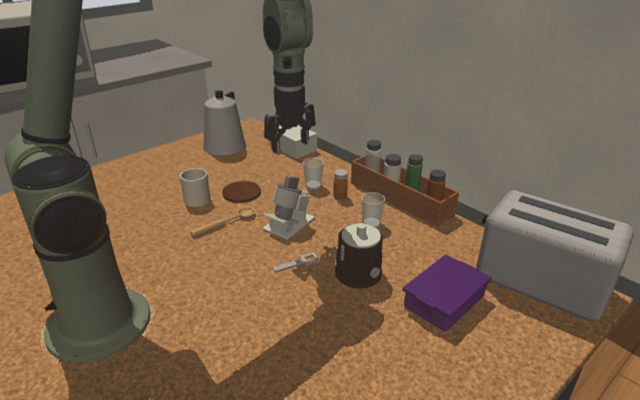

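View pics/wrist0.png

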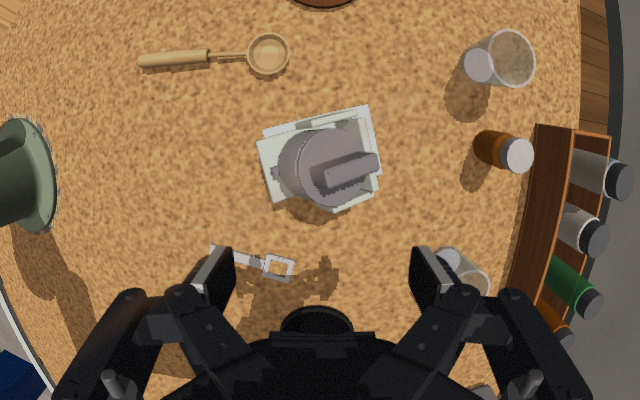

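The scene camera shows the motor base with its cover at (243,205), the stand and cup at (347,207), and the trivet at (425,210). The side camera shows the base at (360,250) and the trivet at (241,191). The wrist camera has the cup at about (330,170) with its bar at (350,170).

```bash
cat > h.py <<'E'
import numpy as np, cv2
from scipy.spatial.transform import Rotation as R
from workcell import r, vision
def cam(n, save=None):
    o=r.get_obs(); c=vision.read_camera(n)
    c["f"]=200/np.tan(np.radians(c["fov_y"]/2)); c["n"]=n
    if n=="wrist":
        T=np.eye(4);T[:3,:3]=R.from_rotvec(o["tool_rot"]).as_matrix();T[:3,3]=o["ee_pos"]
        W=T@c["T_tool_cam"]; c["R"]=W[:3,:3]; c["C"]=W[:3,3]
    else: c["R"]=R.from_rotvec(c["attitude"]).as_matrix(); c["C"]=np.array(c["xyz"])
    c["bgr"]=np.ascontiguousarray(c["image"][:,:,::-1])
    if save: cv2.imwrite(f"pics/{save}.png",c["bgr"])
    return c
def ray(c,u,v):
    x=(u-c["cx"])/c["f"]; y=(v-c["cy"])/c["f"]
    if c["n"]=="wrist":
        t=np.hypot(x,y); s=np.sin(t)/t if t>1e-9 else 1; d=np.array([x*s,-y*s,-np.cos(t)])
    else: d=np.array([x,-y,-1.]); d/=np.linalg.norm(d)
    return c["R"]@d
def plane(c,u,v,z):
    d=ray(c,u,v); return c["C"]+d*(z-c["C"][2])/d[2]
def proj(c,p):
    q=c["R"].T@(np.asarray(p,float)-c["C"]); q=np.array([q[0],-q[1],-q[2]])
    if c["n"]=="wrist":
        rr=np.hypot(q[0],q[1]); t=np.arctan2(rr,q[2]); k=t/rr*c["f"] if rr>0 else 0
        return np.array([c["cx"]+q[0]*k,c["cy"]+q[1]*k])
    return np.array([c["cx"]+q[0]/q[2]*c["f"],c["cy"]+q[1]/q[2]*c["f"]])
def tri(obs):
    A=np.zeros((3,3));b=np.zeros(3)
    for c,u,v in obs:
        d=ray(c,u,v);M=np.eye(3)-np.outer(d,d);A+=M;b+=M@c["C"]
    return np.linalg.solve(A,b)
def crop(c,x0,y0,x1,y1,k,name):
    cv2.imwrite(f"pics/{name}.png",cv2.resize(c["bgr"][y0:y1,x0:x1],None,fx=k,fy=k,interpolation=cv2.INTER_CUBIC))
E
python3 - <<'E'
from h import *
s=cam("scene"); d=cam("side"); w=cam("wrist")
crop(s,190,140,470,300,2.8,"s1"); crop(d,170,140,450,300,2.8,"d1"); crop(w,200,60,440,240,3.2,"w1")
print(plane(s,425,210,10),plane(d,241,191,10))
print("knob",plane(s,239,193,142),plane(d,362,230,142))
E
```

```text
[555.74248845 251.76004408  10.        ] [548.88587096 247.99859501  10.        ]
knob [ 542.43046021 -260.75423155  142.        ] [ 531.30623816 -276.87555916  142.        ]
```

View pics/s1.png

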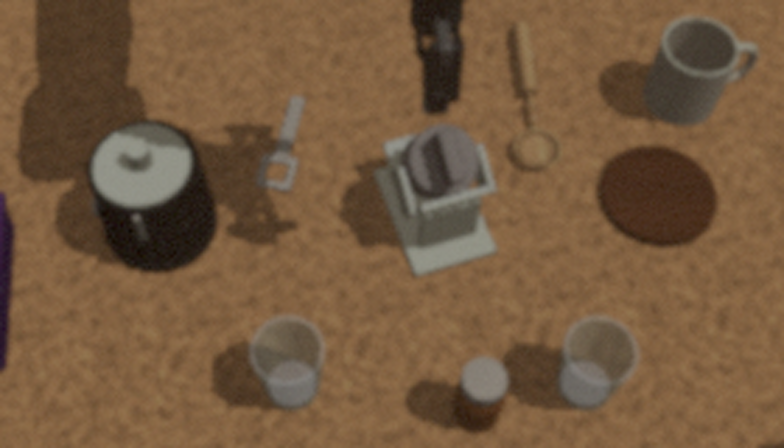

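View pics/d1.png

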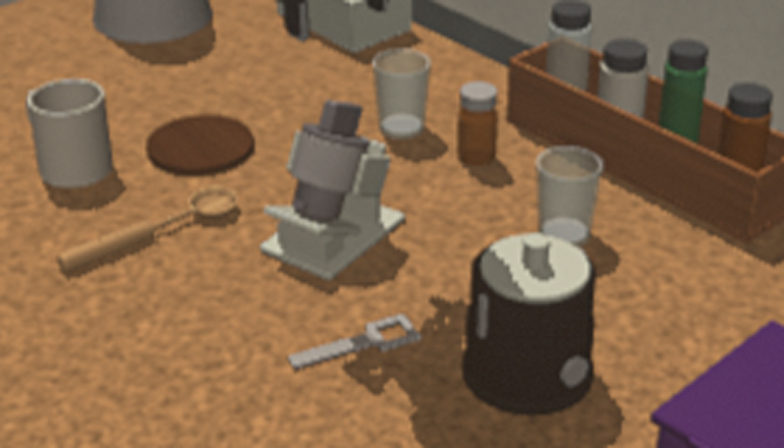

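View pics/w1.png

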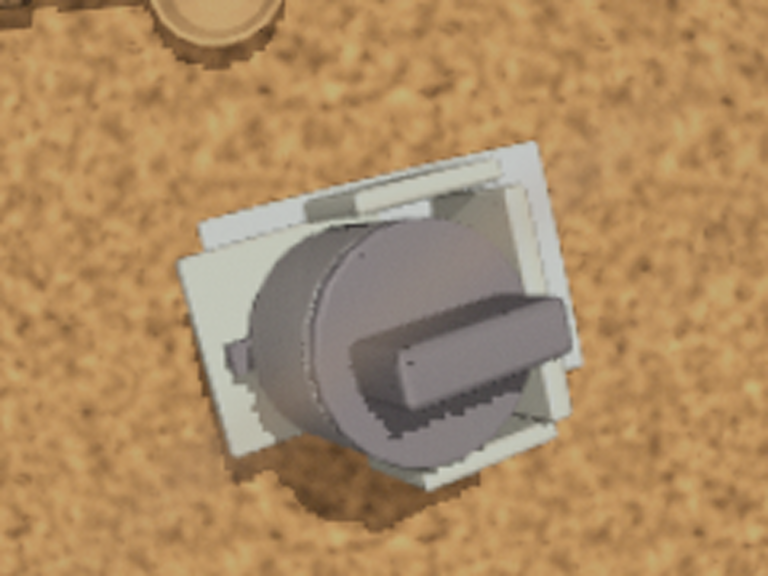

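Call:
apply_moves:
  increments:
    - [[0, 0.05, 0], [0, 0, 0], 1]
    - [[0, 0.05, 0], [0, 0, 0], 1]
    - [[0, 0.04, 0], [0, 0, 0], 1]
    - [[0, 0, 0], [0, 0, 0], 1]
    - [[0, 0, 0], [0, 0, 0], 1]

```text
time_s: 0.92
ee_pos: [549.9, 139.8, 256.2]
tool_rot: [2.221, 2.222, -0.001]
ft_force: [-0.1, -1.2, -0.5]
finger_gap: 0.997
```

Run:
```python
from h import *
w=cam("wrist","w2");o=r.get_obs();print(o["time_s"],o["ee_pos"],o["tool_rot"])
```

```text
0.975 [549.97752528 139.31838833 256.18441883] [ 2.22210755e+00  2.22061526e+00 -7.34747431e-04]
```

View pics/w2.png

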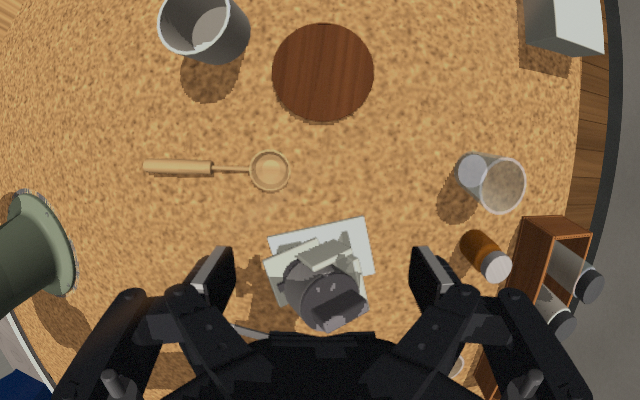

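The trivet is fully visible at (323,73).

```bash
cat >> h.py <<'E'
def circ(P):
    P=np.asarray(P)[:,:2]; A=np.c_[2*P,np.ones(len(P))]; s=np.linalg.lstsq(A,(P**2).sum(1),rcond=None)[0]
    return s[:2],np.sqrt(s[2]+s[0]**2+s[1]**2)
E
python3 - <<'E'
from h import *
for n,p,box in [("wrist",(323,73),70),("scene",(425,210),35),("side",(241,191),30)]:
    c=cam(n); lab=cv2.cvtColor(c["bgr"],cv2.COLOR_BGR2LAB).astype(float)
    ref=lab[p[1]-2:p[1]+3,p[0]-2:p[0]+3].reshape(-1,3).mean(0)
    m=(np.linalg.norm((lab-ref)*[.6,1,1],axis=2)<(20 if n=="wrist" else 13)).astype(np.uint8)
    mm=np.zeros_like(m);mm[max(0,p[1]-box):p[1]+box,p[0]-box:p[0]+box]=1
    m=cv2.morphologyEx(m*mm,cv2.MORPH_OPEN,np.ones((3,3)))
    k,L,st,ce=cv2.connectedComponentsWithStats(m); i=L[p[1],p[0]]
    ct=max(cv2.findContours((L==i).astype(np.uint8),0,1)[0],key=cv2.contourArea)[:,0]
    ct=cv2.convexHull(ct)[:,0]
    P=np.array([plane(c,u,v,10) for u,v in ct]); print(n,st[i],circ(P))
E
```

```text
wrist [ 272   23  102  101 8132] (array([550.56977838, 253.41139661]), np.float64(60.29319043664822))
scene [ 404  193   41   35 1162] (array([553.02325142, 249.92306895]), np.float64(60.1948603872406))
side [223 181  38  20 579] (array([551.13675392, 251.22087657]), np.float64(59.29462168778329))
```

Call:
apply_moves:
  increments:
    - [[0, -0.05, 0], [0, 0, 0], 1]
    - [[0, -0.05, 0], [0, 0, 0], 1]
    - [[0, -0.05, 0], [0, 0, 0], 1]
    - [[0, -0.05, 0], [0, 0, 0], 1]
    - [[0, -0.05, 0], [0, 0, 0], 1]
    - [[0, -0.05, 0], [0, 0, 0], 1]
    - [[0, -0.05, 0], [0, 0, 0], 1]
    - [[0, -0.05, 0], [0, 0, 0], 1]
    - [[0, -0.05, 0], [0, 0, 0], 1]
    - [[0, -0.03, 0], [0, 0, 0], 1]
    - [[0, 0, 0], [0, 0, 0], 1]

```text
time_s: 2.5
ee_pos: [549.0, -343.1, 255.8]
tool_rot: [2.227, 2.216, -0.0]
ft_force: [0.2, 0.8, -0.6]
finger_gap: 1.0
```

Run:
```python
from h import *
w=cam("wrist","w3");o=r.get_obs();print(o["time_s"],o["ee_pos"],o["tool_rot"])
crop(w,200,60,440,240,3.2,"w3c")
```

```text
2.55 [ 549.16114255 -341.34510558  255.83924889] [-2.22411193e+00 -2.21767533e+00 -3.74081550e-04]
```

View pics/w3.png

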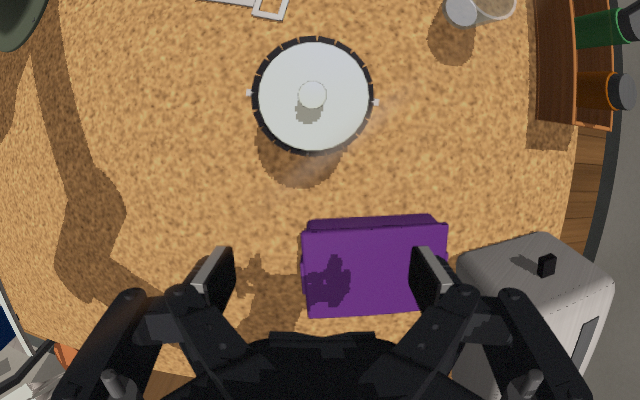

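View pics/w3c.png

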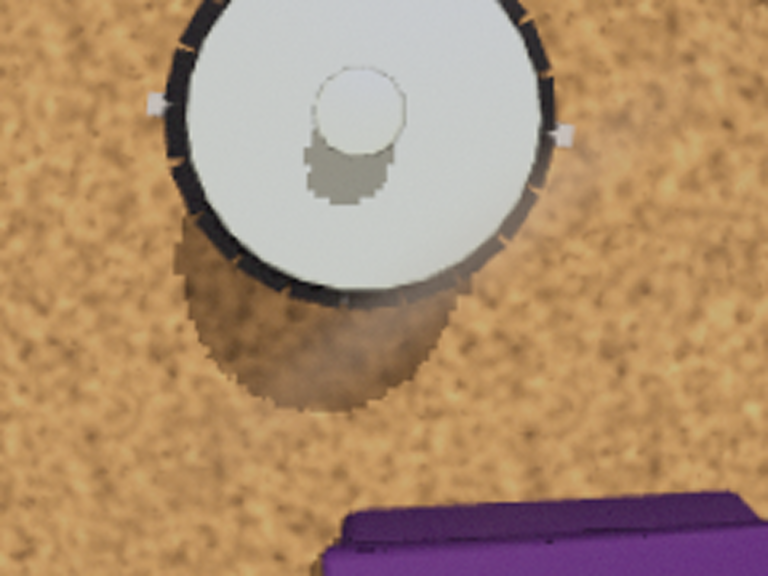

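The cover's white disc is at (313,95) with its knob at (312,95). The two ribs are at about (249,92) and (376,102).

Run:
```python
from h import *
w=cam("wrist"); print(r.get_obs()["ee_pos"])
g=w["bgr"].astype(int); m=((g.min(2)>90)&(g.max(2)-g.min(2)<35)).astype(np.uint8)
m[:30]=0;m[165:]=0;m[:,:254]=0;m[:,372:]=0
m=cv2.morphologyEx(m,cv2.MORPH_OPEN,np.ones((3,3)))
ct=max(cv2.findContours(m,0,1)[0],key=cv2.contourArea); print(cv2.boundingRect(ct))
P=[plane(w,u,v,117) for u,v in cv2.convexHull(ct)[:,0]]; print("disc",circ(P))
# knob top ellipse center in crop px
k=cv2.Canny(cv2.cvtColor(w["bgr"],cv2.COLOR_BGR2GRAY)[75:115,290:335],8,25)
print("knob", plane(w,312.5,94.6,142))
for z in (70,90,110):
    a=plane(w,249.1,92.5,z);b=plane(w,375.9,101.9,z); d=b-a; print(z,a[:2],b[:2],(a+b)[:2]/2,np.hypot(*d[:2]),np.degrees(np.arctan2(d[1],d[0])))
s=cam("scene");d=cam("side")
print(tri([(s,238.2,191.6),(d,361.8,226.8)]))
```

```text
[ 549.37065115 -340.21020408  255.96481208]
(258, 44, 111, 109)
disc (array([ 542.86594845, -261.10292957]), np.float64(45.98145575708173))
knob [ 542.90228718 -259.07884174  142.        ]
70 [ 478.50782835 -252.06652858] [ 602.55012219 -262.58659802] [ 540.52897527 -257.3265633 ] 124.48759987353868 -4.847674127993519
90 [ 483.18763237 -253.15063648] [ 599.06094722 -262.97789201] [ 541.1242898  -258.06426425] 116.28929462401499 -4.84767412799353
110 [ 487.86743639 -254.23474438] [ 595.57177224 -263.369186  ] [ 541.71960432 -258.80196519] 108.09098937449134 -4.847674127993539
[ 539.63905584 -264.97233916  141.9396482 ]
```

Call:
apply_moves:
  increments:
    - [[-0.007, 0.04, -0.02], [0, 0, 0], 0.7]
    - [[0, 0.038, -0.03], [0, 0, 0], 0.6]
    - [[0, 0, -0.03], [0, 0, 0], 0.6]
    - [[0, 0, -0.02], [0, 0, 0], 0.6]
    - [[0, 0, -0.01], [0, 0, 0], 0.6]
    - [[0, 0, 0], [0, 0, 0], 0.6]

```text
time_s: 3.45
ee_pos: [542.8, -261.3, 146.1]
tool_rot: [-2.22, -2.222, 0.0]
ft_force: [0.4, 0.3, -0.2]
finger_gap: 0.603
```

Run:
```python
from h import *
print(r.tip_reach)
s=cam("scene");d=cam("side");w=cam("wrist","w4");print(r.get_obs()["ee_pos"])
crop(s,190,140,310,240,4,"s4"); crop(d,290,160,430,280,4,"d4")
```

```text
25.0
[ 543.64604386 -262.30361381  147.36911695]
```

View pics/s4.png

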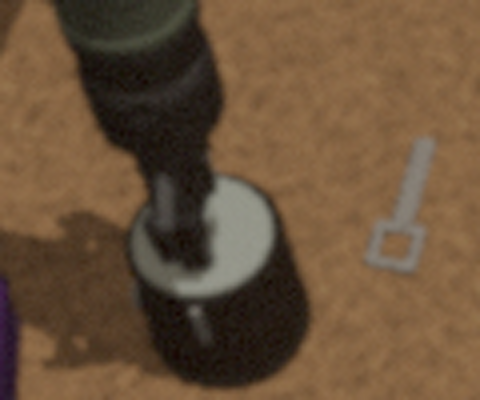

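View pics/d4.png

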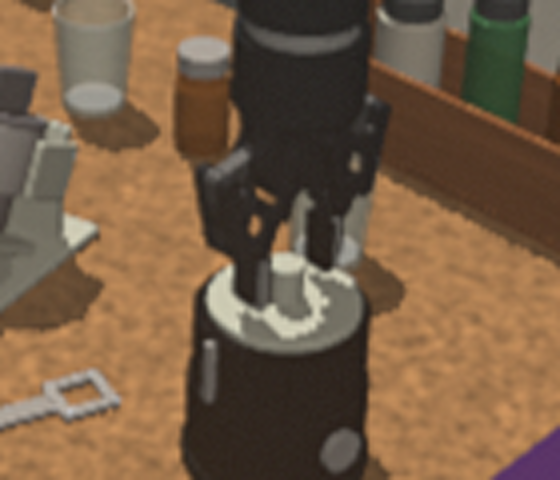

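View pics/w4.png

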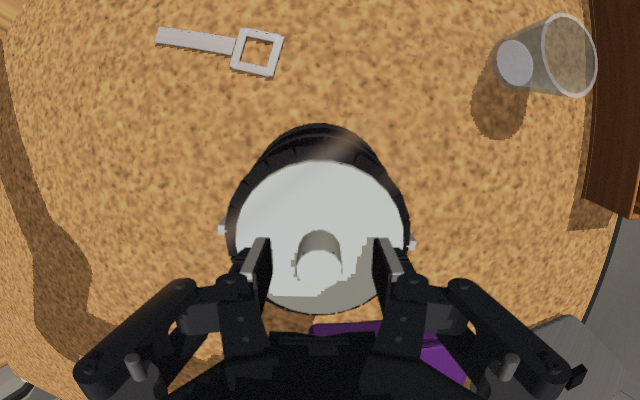

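The knob, at wrist (320,265), stands between the two pads and is clear of both. Next I close and lift.

Call:
apply_moves:
  increments:
    - [[0, 0, -0.001], [0, 0, 0], 0]
    - [[0, 0, 0], [0, 0, 0], 0]
    - [[0, 0, 0], [0, 0, 0], 0]
    - [[0, 0, 0], [0, 0, 0], 0]
    - [[0, 0, 0], [0, 0, 0], 0]

```text
time_s: 4.22
ee_pos: [543.3, -262.3, 146.0]
tool_rot: [2.221, 2.22, 0.0]
ft_force: [0.8, -0.2, 5.8]
finger_gap: 0.235
```

Call:
apply_moves:
  increments:
    - [[0, 0, 0.01], [0, 0, 0], 0]
    - [[0, 0, 0.03], [0, 0, 0], 0]
    - [[0, 0, 0.04], [0, 0, 0], 0]
    - [[0, 0, 0.05], [0, 0, 0], 0]
    - [[0, 0.03, 0.03], [0, 0, 0], 0]
    - [[0, 0, 0], [0, 0, 0], 0]

```text
time_s: 4.97
ee_pos: [544.1, -231.2, 308.5]
tool_rot: [2.216, 2.22, 0.002]
ft_force: [0.6, -0.9, -1.3]
finger_gap: 0.233
```

Run:
```python
from h import *
s=cam("scene");d=cam("side");w=cam("wrist","w5");print(r.get_obs()["ee_pos"])
crop(s,170,100,310,240,4,"s5"); crop(d,290,120,430,280,3.5,"d5")
```

```text
[ 542.53631715 -232.02983638  304.25116991]
```

View pics/s5.png

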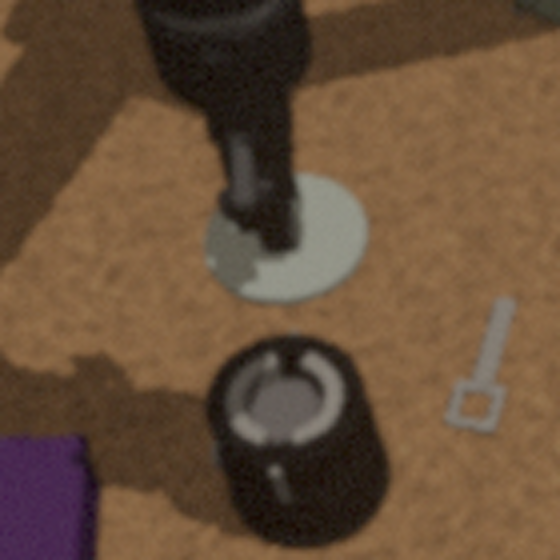

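View pics/d5.png

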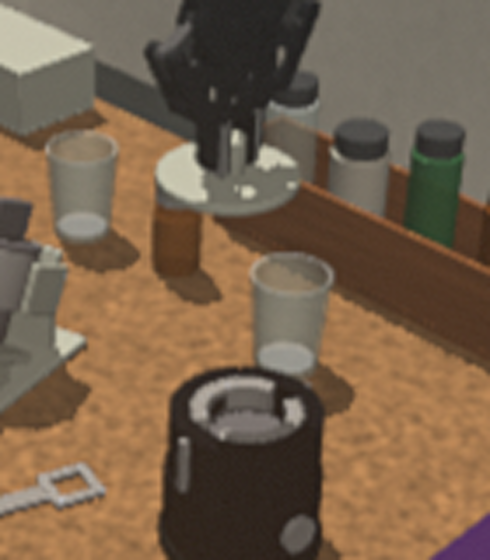

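View pics/w5.png

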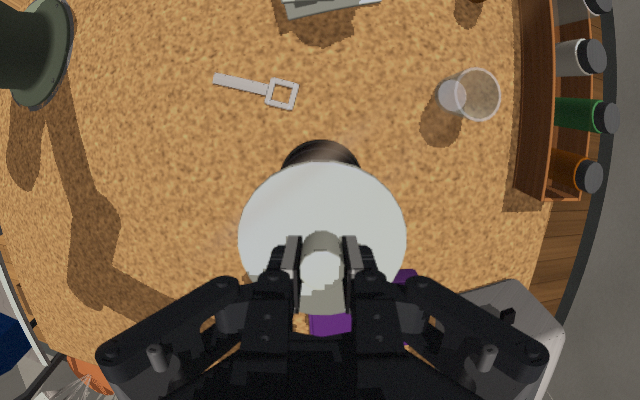

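Run:
```python
from h import *
w=cam("wrist");o=r.get_obs();print(o["ee_pos"])
g=w["bgr"].astype(int); m=((g.min(2)>110)&(g.max(2)-g.min(2)<35)).astype(np.uint8)
m[:155]=0;m[270:]=0;m[:,:230]=0;m[:,410:]=0
m=cv2.morphologyEx(m,cv2.MORPH_OPEN,np.ones((3,3)))
k,L,st,_=cv2.connectedComponentsWithStats(m);i=L[200,320]
ct=max(cv2.findContours((L==i).astype(np.uint8),0,1)[0],key=cv2.contourArea)[:,0]
ct=np.array([p for p in ct if p[1]<225])
# outer arc: for each column topmost
top={}
for u,v in ct: top[u]=min(v,top.get(u,999))
zt=o["ee_pos"][2]-29
P=[plane(w,u,v,zt) for u,v in top.items()]
print("disc",circ(P),circ([p for p in P]))
print("mug rim",plane(cam("scene"),440,158,90))
```

```text
[ 542.37381971 -232.12161596  303.85581642]
disc (array([ 542.74691583, -230.08240265]), np.float64(45.1361805530535)) (array([ 542.74691583, -230.08240265]), np.float64(45.1361805530535))
mug rim [431.96580161 305.77792273  90.        ]
```

Call:
apply_moves:
  increments:
    - [[0, 0.03, 0], [0, 0, 0], 0]
    - [[0, 0.05, 0], [0, 0, 0], 0]
    - [[0, 0.05, 0], [0, 0, 0], 0]
    - [[0, 0.05, 0], [0, 0, 0], 0]
    - [[0, 0.05, 0], [0, 0, 0], 0]
    - [[0, 0.05, 0], [0, 0, 0], 0]
    - [[0, 0.05, 0], [0, 0, 0], 0]
    - [[0.003, 0.05, 0], [0, 0, 0], 0]
    - [[0.003, 0.05, 0], [0, 0, 0], 0]
    - [[0.002, 0.04, -0.02], [0, 0, 0], 0]
    - [[0, 0.013, -0.04], [0, 0, 0], 0]
    - [[0, 0, -0.04], [0, 0, 0], 0]

```text
time_s: 6.72
ee_pos: [550.7, 251.9, 202.9]
tool_rot: [-2.219, -2.223, 0.002]
ft_force: [1.0, -0.2, -1.6]
finger_gap: 0.231
```

Run:
```python
from h import *
s=cam("scene");d=cam("side");w=cam("wrist","w6");print(r.get_obs()["ee_pos"])
crop(s,350,120,490,260,4,"s6"); crop(d,180,100,320,240,4,"d6")
```

```text
[549.06973908 250.05719457 202.33978166]
```

View pics/s6.png

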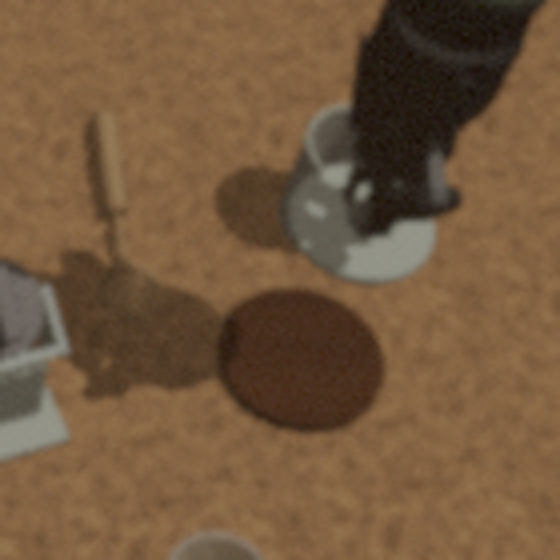

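View pics/d6.png

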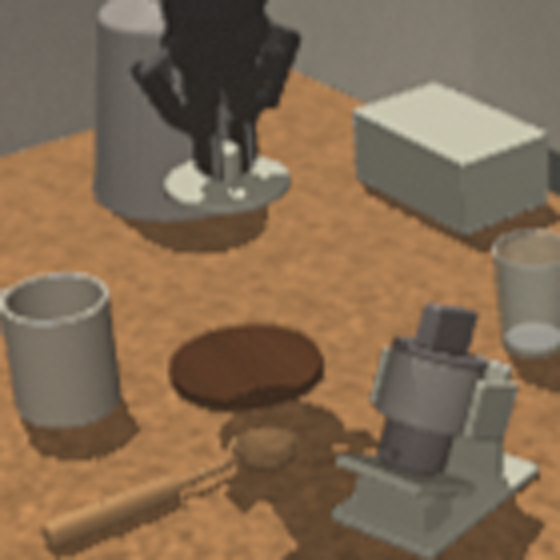

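View pics/w6.png

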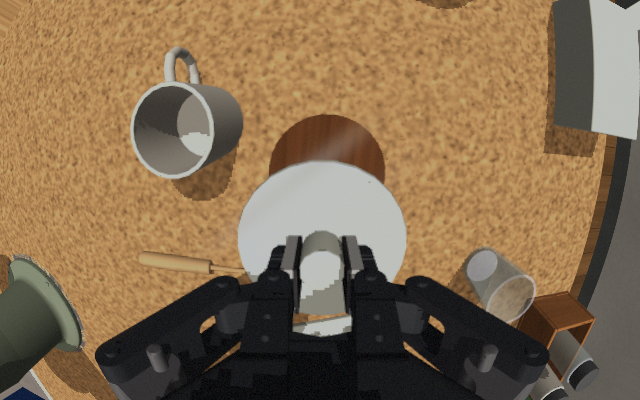

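Call:
apply_moves:
  increments:
    - [[0, 0, -0.04], [0, 0, 0], 0]
    - [[0, 0, -0.04], [0, 0, 0], 0]
    - [[0, 0, -0.03], [0, 0, 0], 0]
    - [[0, 0, -0.02], [0, 0, 0], 0]
    - [[0, 0, -0.01], [0, 0, 0], 0]
    - [[0, 0, -0.004], [0, 0, 0], 0]
    - [[0, 0, 0], [0, 0, 0], 0]
    - [[0, 0, 0], [0, 0, 0], 0]

```text
time_s: 7.88
ee_pos: [551.7, 251.2, 62.3]
tool_rot: [2.221, 2.221, 0.002]
ft_force: [-0.0, -0.7, -0.0]
finger_gap: 0.231
```

Run:
```python
from h import *
d=cam("side");o=r.get_obs();print(o["ee_pos"],o["ft_force"])
crop(d,180,100,320,240,4,"d7")
```

```text
[551.61232317 251.20374148  62.17872136] [-0.24901238 -0.79799748 -0.92005497]
```

View pics/d7.png

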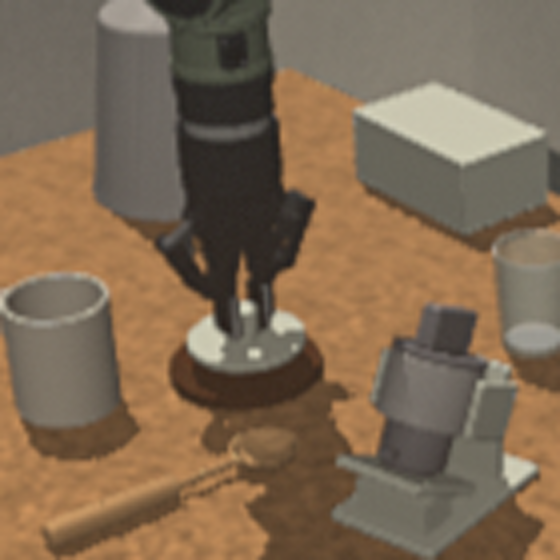

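Call:
apply_moves:
  increments:
    - [[0, 0, -0.005], [0, 0, 0], 0]
    - [[0, 0, -0.002], [0, 0, 0], 0]
    - [[0, 0, 0], [0, 0, 0], 0]

```text
time_s: 8.3
ee_pos: [550.9, 251.0, 54.1]
tool_rot: [-2.221, -2.221, 0.0]
ft_force: [-0.7, 0.5, -0.9]
finger_gap: 0.23
```

Call:
apply_moves:
  increments:
    - [[0, 0, -0.001], [0, 0, 0], 0]
    - [[0, 0, 0], [0, 0, 0], 0]

```text
time_s: 8.55
ee_pos: [550.9, 251.0, 54.0]
tool_rot: [2.221, 2.221, 0.0]
ft_force: [-2.3, -0.6, 5.8]
finger_gap: 0.236
```

Call:
apply_moves:
  increments:
    - [[0, 0, 0], [0, 0, 0], 0.45]
    - [[0, 0, 0], [0, 0, 0], 0.45]
    - [[0, 0, 0.015], [0, 0, 0], 0.45]
    - [[0, 0, 0.035], [0, 0, 0], 0.45]
    - [[0, 0, 0.05], [0, 0, 0], 0.6]
    - [[0, 0, 0.05], [0, 0, 0], 0.8]
    - [[0, -0.03, 0.045], [0, 0, 0], 1]
    - [[0, -0.05, 0], [0, 0, 0], 1]
    - [[0, 0, 0], [0, 0, 0], 1]

```text
time_s: 9.68
ee_pos: [551.5, 168.5, 250.2]
tool_rot: [2.225, 2.216, 0.002]
ft_force: [0.7, -0.1, -0.0]
finger_gap: 1.002
```

Run:
```python
from h import *
w=cam("wrist","w8");s=cam("scene");o=r.get_obs();print(o["ee_pos"])
crop(s,300,140,480,260,4,"s8")
```

```text
[551.0634437  170.74589883 249.04149726]
```

View pics/w8.png

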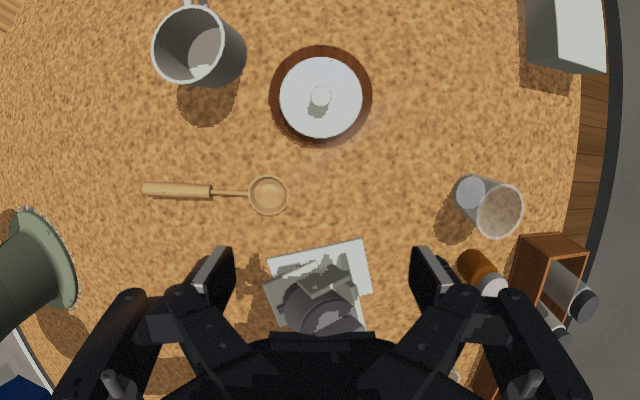

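View pics/s8.png

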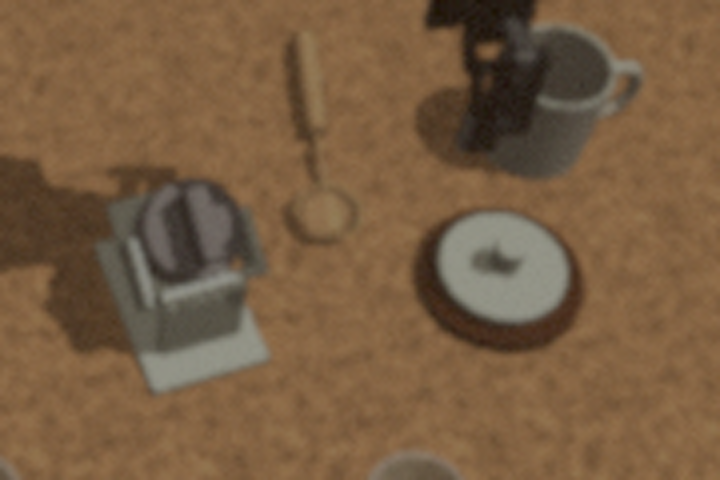

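The cover lies centred on the trivet, knob up: disc at wrist (320,97), trivet centre at (321,96). Next is the cup's pose, taken from the first wrist view.

```bash
cat > cup.py <<'E'
from h import *
def fk(img,pos,rv):
    c=vision.read_camera("wrist")
    c["f"]=200/np.tan(np.radians(c["fov_y"]/2)); c["n"]="wrist"
    T=np.eye(4);T[:3,:3]=R.from_rotvec(rv).as_matrix();T[:3,3]=pos
    W=T@c["T_tool_cam"];c["R"]=W[:3,:3];c["C"]=W[:3,3];c["bgr"]=cv2.imread(img);return c
E
python3 - <<'E'
from cup import *
w=fk("pics/wrist0.png",[550,0,256.2],[2.2214,2.2214,0])
q=lambda a,b:(200+a/3.2,60+b/3.2)
A=plane(w,*q(402,348),154.1);B=plane(w,*q(413,409),154.1);C=plane(w,*q(573,353),130.7);D=plane(w,*q(563,297),130.7)
print(A,B,C,D); m=(A+B+C+D)/4; print("top mid",m)
for a,b in((A,D),(B,C)): d=b-a; print(np.linalg.norm(d),np.degrees(np.arctan2(d[1],d[0])))
print(np.linalg.norm(A-B),np.linalg.norm(C-D))
# plate edges direction (z~?) long top edge + left edge of ledge
for z in (5,40):
  a=plane(w,*q(200,225),z);b=plane(w,*q(535,143),z);d=b-a;print(z,np.degrees(np.arctan2(d[1],d[0])))
a=plane(w,*q(180,262),40);b=plane(w,*q(235,455),40);d=b-a;print(np.degrees(np.arctan2(d[1],d[0])), np.linalg.norm(d))
s=cam("scene");d=cam("side")
S=lambda a,b:(300+a/4,140+b/4)
# bar top in scene
crop(s,320,170,380,240,9,"s9");crop(d,255,165,325,245,9,"d9")
E
```

```text
[553.14672235  28.42449524 154.1       ] [555.71712965  14.13929807 154.1       ] [596.8233684   22.64111241 130.7       ] [593.7031634   36.94622452 130.7       ]
top mid [574.84759595  25.53778256 142.4       ]
47.59206636059902 11.866377432757997
48.05792038312692 11.685459861684615
14.514608228304255 14.64144500860418
5 13.678893156516642
40 13.678893156516638
-76.47402884827898 71.1652222288098
```

View pics/s9.png

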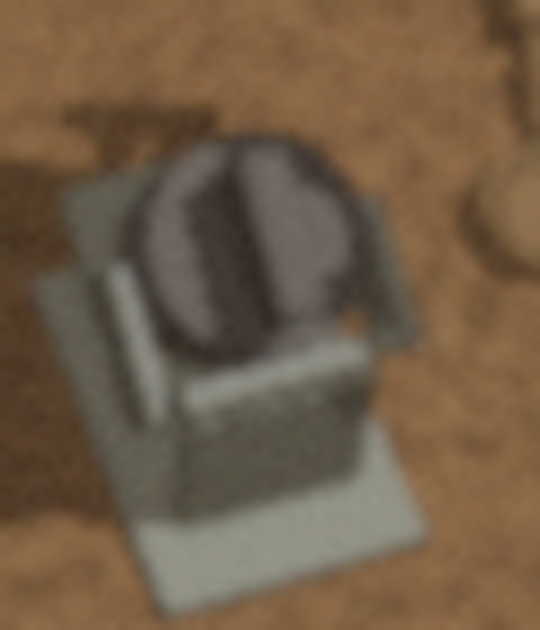

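View pics/d9.png

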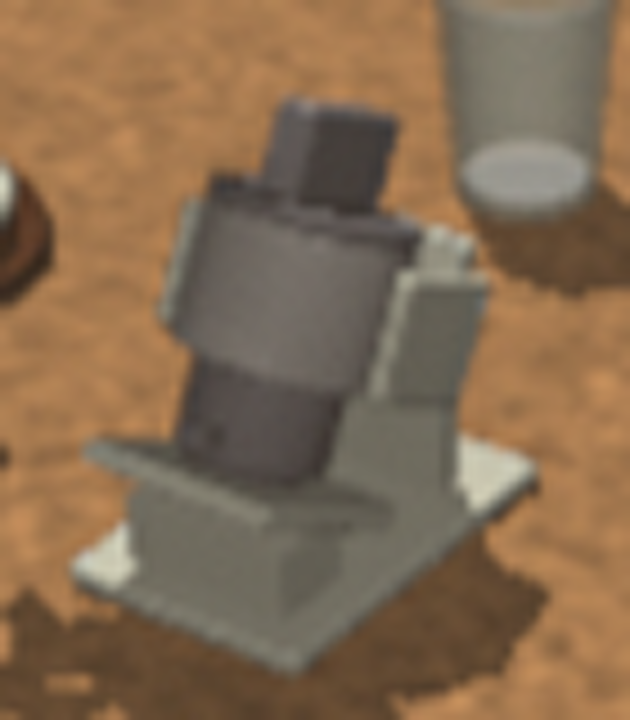

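Call:
apply_moves:
  increments:
    - [[0.01, -0.02, 0], [0, 0, 0.18], 1]
    - [[0.01, -0.02, 0], [0, 0, 0.18], 1]
    - [[0.01, -0.02, 0], [0, 0, 0.18], 1]
    - [[0.01, -0.02, 0], [0, 0, 0.18], 1]
    - [[0.01, -0.02, 0], [0, 0, 0.18], 1]
    - [[0.005, -0.02, 0], [0, 0, 0.18], 1]
    - [[0, -0.02, 0], [0, 0, 0.18], 1]
    - [[0, 0, 0], [0, 0, 0.18], 1]
    - [[0, 0, 0], [0, 0, 0.18], 1]
    - [[0, 0, 0], [0, 0, 0.18], 1]
    - [[0, 0, 0], [0, 0, 0], 1]

```text
time_s: 11.3
ee_pos: [606.0, 31.9, 247.8]
tool_rot: [0.358, -3.12, -0.0]
ft_force: [0.0, -0.2, -0.6]
finger_gap: 0.998
```

Run:
```python
from h import *
w=cam("wrist","w10");o=r.get_obs();print(o["time_s"],o["ee_pos"],o["tool_rot"],o["joints"])
print(R.from_rotvec(o["tool_rot"]).as_matrix().round(3))
```

```text
11.35 [605.98308404  31.8396331  247.89603338] [ 3.56329326e-01 -3.12064451e+00 -2.84265871e-04] [-6.91197074e-02  4.37636512e-01 -4.73121281e-02  1.08653978e+00
  5.61230155e-05 -2.96503979e-01]
[[-0.974 -0.225 -0.001]
 [-0.225  0.974  0.   ]
 [ 0.001  0.    -1.   ]]
```

View pics/w10.png

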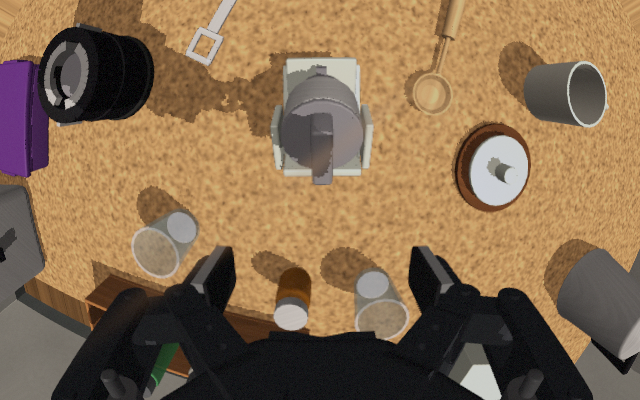

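Run:
```python
from h import *
import cv2
b=cv2.imread("pics/w10.png");cv2.imwrite("pics/w10c.png",cv2.resize(b[40:200,250:400],None,fx=3.7,fy=3.7,interpolation=cv2.INTER_CUBIC))
```

```text
(no output)
```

View pics/w10c.png

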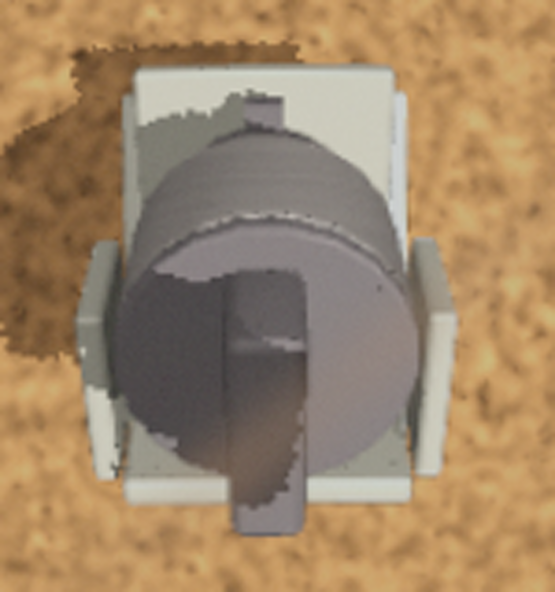

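The bar is at columns 310 to 333, rows 134 to 184, and runs straight down the picture, so the yaw is right.

Run:
```python
from cup import *
w=fk("pics/w10.png",[606,31.9,247.9],[0.3575,-3.12,0])
a=plane(w,321.9,133.8,154.1);b=plane(w,322.4,184.1,130.7);print(a,b,(a+b)/2,np.linalg.norm(b-a),np.degrees(np.arctan2((b-a)[1],(b-a)[0])))
# both views midpoint tri
s=cam("scene");d=cam("side")
print(plane(d,255+340/9,165+108/9,142.4))
c=proj(s,[575,25,142.4]);print(c, (c-[320,170])*9)
```

```text
[553.97632673  20.89404543 154.1       ] [594.2624163   30.71250372 130.7       ] [574.11937152  25.80327457 142.4       ] 47.612300259272644 13.697003959505363
[574.67109384  22.08545595 142.4       ]
[351.6242239  195.73948845] [284.61801512 231.65539607]
```

Call:
apply_moves:
  increments:
    - [[0, 0, 0], [-0.037, 0.159, 0], 1]
    - [[0, 0, -0.01], [-0.037, 0.159, 0], 1]
    - [[-0.002, 0, -0.02], [-0.037, 0.158, 0], 1]
    - [[-0.002, 0, -0.023], [0, 0, 0], 1]
    - [[0, 0, 0], [0, 0, 0], 1]
    - [[0, 0, 0], [0, 0, 0], 1]

```text
time_s: 12.25
ee_pos: [602.3, 31.0, 197.1]
tool_rot: [0.303, -2.64, 0.076]
ft_force: [-0.2, -0.2, 0.9]
finger_gap: 1.004
```

Run:
```python
from h import *
w=cam("wrist","w11");o=r.get_obs();print(o["time_s"],o["ee_pos"],o["joints"])
M=R.from_rotvec(o["tool_rot"]).as_matrix();print(M.round(3))
g=np.array([574.5,25.7,142.4]); t=M.T@(g-o["ee_pos"]);print("bar top mid in tool",t, "step to grasp", (M@[t[0],t[1],t[2]+1]))
crop(w,220,80,420,280,3,"w11c")
```

```text
12.3 [602.54599511  30.95211448 197.79509008] [-0.01774403  0.85477056  0.45445886  1.64285157 -0.11497578 -0.21851208]
[[-0.862 -0.227 -0.454]
 [-0.2    0.974 -0.107]
 [ 0.466 -0.001 -0.885]]
bar top mid in tool [-0.61412373  1.30495706 62.29525257] step to grasp [-28.49995071  -5.35879933 -56.27970449]
```

View pics/w11.png

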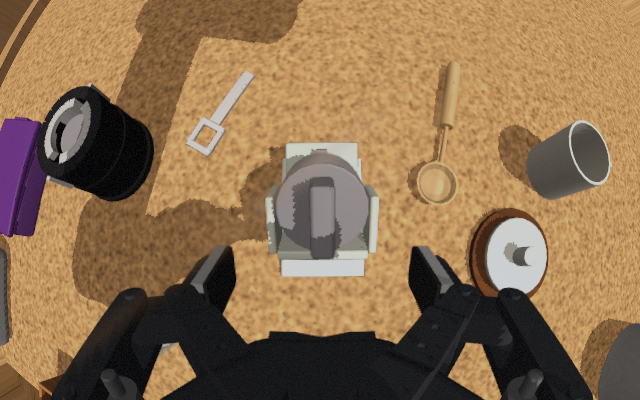

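The view runs along the cup's axis. The bar is centred at (322,218), between the jaws.

Call:
apply_moves:
  increments:
    - [[-0.007, -0.001, -0.014], [0, 0, 0], 1]
    - [[-0.008, -0.001, -0.016], [0, 0, 0], 1]
    - [[-0.007, -0.001, -0.013], [0, 0, 0], 0.8]
    - [[-0.004, -0.001, -0.008], [0, 0, 0], 0.6]
    - [[-0.001, 0, -0.003], [0, 0, 0], 0.45]
    - [[0, 0, 0], [0, 0, 0], 0.4]
    - [[0, 0, 0], [0, 0, 0], 0.4]

```text
time_s: 13.18
ee_pos: [575.5, 27.0, 141.8]
tool_rot: [0.304, -2.639, 0.076]
ft_force: [0.6, 0.6, 0.7]
finger_gap: 0.4
```

Run:
```python
from h import *
w=cam("wrist","w12");d=cam("side");o=r.get_obs();print(o["time_s"],o["ee_pos"],o["ft_force"],o["finger_gap"])
M=R.from_rotvec(o["tool_rot"]).as_matrix()
g=np.array([574.5,25.7,142.4]); t=M.T@(g-o["ee_pos"]);print("bar top mid in tool",t)
crop(d,245,120,345,250,4.5,"d12")
```

```text
13.275 [575.34678822  27.0249132  141.53853679] [-0.55857964  1.42357459 -0.21951685] 0.4013122251021639
bar top mid in tool [ 1.39812274 -1.09801726 -0.23275532]
```

View pics/w12.png

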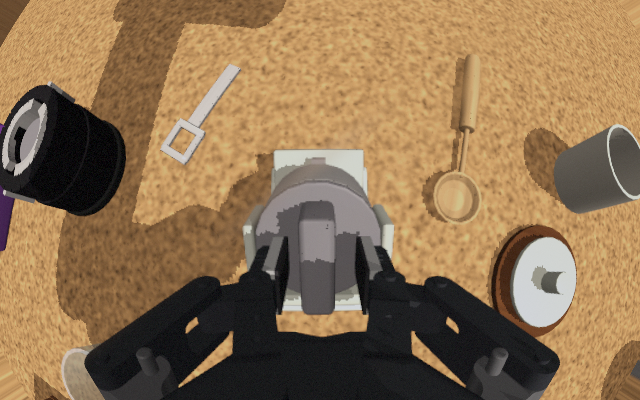

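View pics/d12.png

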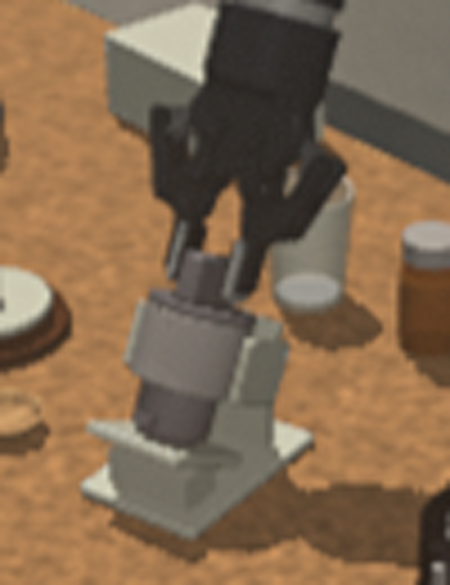

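Call:
apply_moves:
  increments:
    - [[0, -0.001, -0.001], [0, 0, 0], 0.3]
    - [[0, 0, 0], [0, 0, 0], 0]
    - [[0, 0, 0], [0, 0, 0], 0]
    - [[0, 0, 0], [0, 0, 0], 0]
    - [[0, 0, 0], [0, 0, 0], 0]

```text
time_s: 13.9
ee_pos: [575.1, 25.9, 140.2]
tool_rot: [0.304, -2.638, 0.076]
ft_force: [0.1, -1.4, -0.8]
finger_gap: 0.177
```

Call:
apply_moves:
  increments:
    - [[0.0046, 0.001, 0.0088], [0, 0, 0], 0]
    - [[0.0092, 0.0022, 0.0177], [0, 0, 0], 0]
    - [[0.0092, 0.0022, 0.0177], [0, 0, 0], 0]
    - [[0.0115, 0.0027, 0.0221], [0, 0, 0], 0]
    - [[0.0115, 0.0027, 0.0221], [0, 0, 0], 0]
    - [[0.009, 0.0022, 0.0177], [0, 0, 0], 0]
    - [[0, 0, 0], [0, 0, 0], 0]
    - [[0, 0, 0], [0, 0, 0], 0]

```text
time_s: 14.9
ee_pos: [629.8, 39.1, 245.6]
tool_rot: [0.304, -2.637, 0.075]
ft_force: [0.4, -1.1, -3.8]
finger_gap: 0.176
```

Run:
```python
from h import *
w=cam("wrist","w13");d=cam("side");o=r.get_obs();print(o["time_s"],o["ee_pos"],o["ft_force"],o["finger_gap"],o["joints"])
M=R.from_rotvec(o["tool_rot"]).as_matrix();print(M.round(3))
crop(d,245,100,345,250,4,"d13")
```

```text
15.0 [629.42073755  39.00229103 245.49929543] [-0.12716626 -0.55136962 -2.74527277] 0.1765288579201091 [-0.00653199  0.91562263  0.69249839  1.82671436 -0.10964959 -0.20888529]
[[-0.859 -0.227 -0.459]
 [-0.201  0.974 -0.106]
 [ 0.471  0.001 -0.882]]
```

View pics/w13.png

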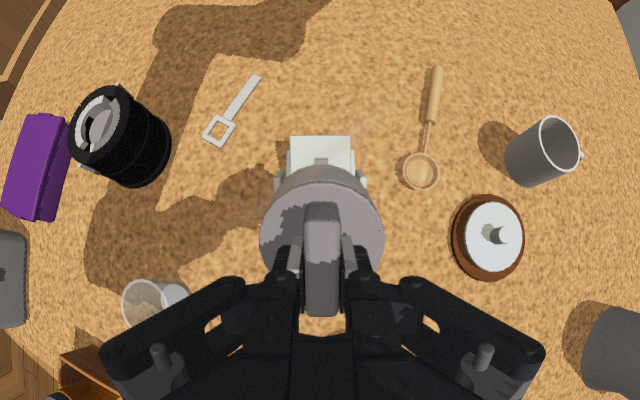

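View pics/d13.png

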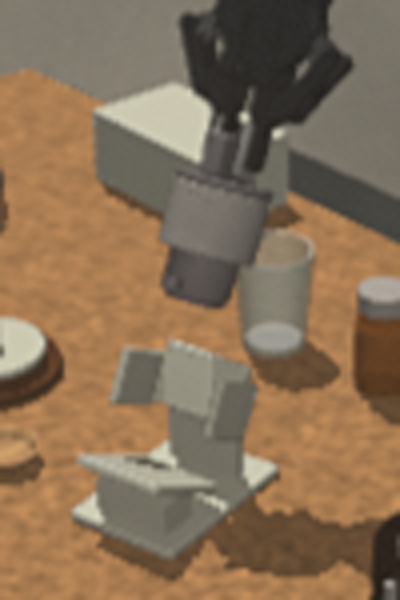

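The cup is out of the stand and aligned in the jaws.

Run:
```python
from h import *
s=cam("scene");d=cam("side")
print("toaster base",plane(d,482,258,0),plane(d,565,310,0),plane(s,168,325,0)); t=plane(d,482,258,0)
print("top", [(z,proj(d,[t[0],t[1],z])) for z in (120,160,200)], )
crop(s,190,160,300,240,7,"s14")
```

```text
toaster base [ 822.94674299 -434.70078549    0.        ] [ 795.26888024 -663.04247764    0.        ] [ 822.85507254 -451.40312521    0.        ]
top [(120, array([490.69649735, 219.14733585])), (160, array([493.7995897 , 205.28389172])), (200, array([497.01396877, 190.92326061]))]
```

Call:
apply_moves:
  increments:
    - [[0, -0.01, 0.015], [0.037, -0.159, 0], 0]
    - [[0, -0.02, 0.01], [0.037, -0.159, 0], 0]
    - [[0, -0.03, 0.01], [0.037, -0.16, 0], 0]
    - [[0, -0.04, 0.01], [0, 0, -0.1], 0]
    - [[0, -0.04, 0], [0, 0, -0.1], 0]
    - [[0, -0.04, 0], [0, 0, -0.1], 0]
    - [[0, -0.04, 0], [0, 0, -0.015], 0]
    - [[0.003, -0.04, 0], [0, 0, 0], 0]
    - [[0.003, -0.03, 0], [0, 0, 0], 0]
    - [[0, -0.02, 0], [0, 0, 0], 0]
    - [[0, 0, 0], [0, 0, 0], 0]
    - [[0, 0, 0], [0, 0, 0], 0]

```text
time_s: 16.6
ee_pos: [635.8, -269.9, 291.3]
tool_rot: [0.134, 3.137, 0.001]
ft_force: [0.1, -0.7, -2.6]
finger_gap: 0.177
```

Run:
```python
from h import *
w=cam("wrist","w15");s=cam("scene","s15");d=cam("side","d15");o=r.get_obs();print(o["time_s"],o["ee_pos"],o["ft_force"],o["finger_gap"],o["joints"])
M=R.from_rotvec(o["tool_rot"]).as_matrix();print(M.round(3),o["tool_rot"])
```

```text
16.75 [ 636.13909991 -269.65181606  291.61243556] [ 0.66993197 -0.08119369 -2.72059067] 0.1747192984896576 [-5.07916239e-01  5.86064666e-01  3.06426362e-01  1.28933478e+00
  6.46633149e-04 -4.23565250e-01]
[[-0.996  0.084  0.002]
 [ 0.084  0.996 -0.   ]
 [-0.002 -0.    -1.   ]] [ 1.32377091e-01  3.13688126e+00 -3.78380676e-04]
```

View pics/w15.png

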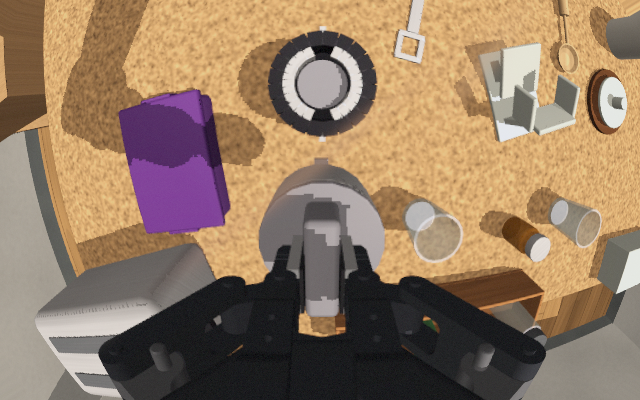

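View pics/d15.png

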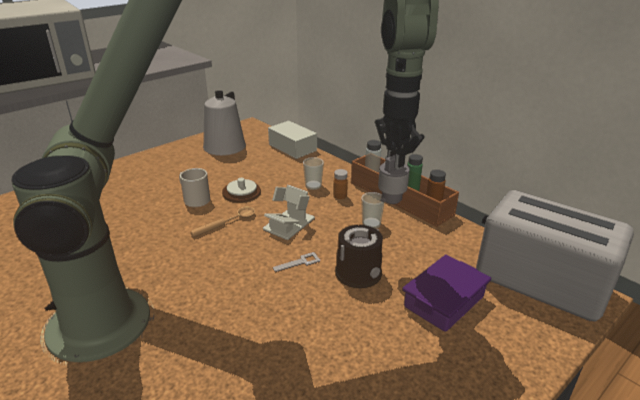

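View pics/s15.png

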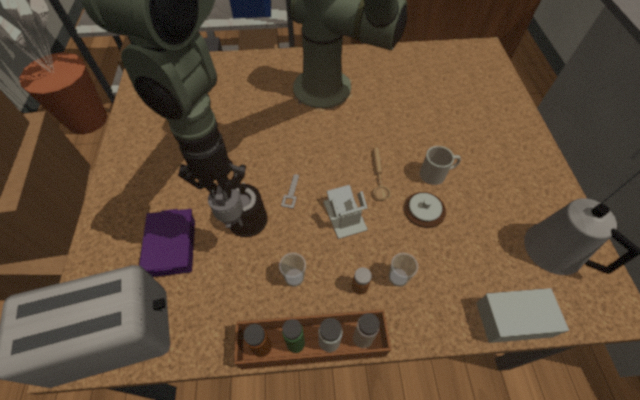

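The socket is fully visible: centre at about (322,84), slots at (322,50) and (322,118), ribs at (322,28) and (322,139). All of these line up with the bar.

Run:
```python
from cup import *
w=fk("pics/w15.png",[636.0,-269.7,291.5],[1.323e-01,3.1371,0])
b=w["bgr"]; cv2.imwrite("pics/w15c.png",cv2.resize(b[15:195,250:400],None,fx=3.3,fy=3.3,interpolation=cv2.INTER_CUBIC))
g=b.astype(int);m=((g.min(2)>140)&(g.max(2)-g.min(2)<40)).astype(np.uint8)
m[:38]=0;m[132:]=0;m[:,:272]=0;m[:,372:]=0
pts=np.argwhere(m)[:,::-1]; P=np.array([plane(w,u,v,110)[:2] for u,v in pts])
print(len(P))
c=np.array([542,-259.])
for _ in range(5):
    rr=np.hypot(*(P-c).T); th=np.arctan2(*(P-c).T[::-1])
    ed=[];
    for k in np.arange(-np.pi,np.pi,.07):
        s=(abs(th-k)<.035)&(rr<45)
        if s.sum()>3: ed.append(P[s][np.argmax(rr[s])])
    cc,R_=circ(ed); c=cc
print("outer",cc,R_)
rr=np.hypot(*(P-c).T); th=np.degrees(np.arctan2(*(P-c).T[::-1]))
h=[(k,int(((th>=k)&(th<k+4)&(rr<45)).sum())) for k in range(-180,180,4)];print([x for x in h if x[1]<8])
m2=(g.max(2)<70).astype(np.uint8);m2[:25]=0;m2[142:]=0;m2[:,:265]=0;m2[:,380:]=0
k,L,st,_=cv2.connectedComponentsWithStats(m2);i=1+np.argmax(st[1:,4]);print(st[i])
ct=max(cv2.findContours((L==i).astype(np.uint8),0,1)[0],key=cv2.contourArea);
print("drum top edge",circ([plane(w,u,v,110) for u,v in cv2.convexHull(ct)[:,0]]))
a=[plane(w,322,28,100),plane(w,322.3,139,100)];dd=a[0]-a[1];print("ribs",a,np.degrees(np.arctan2(dd[1],dd[0])))
```

```text
3644
outer [ 541.62045721 -260.15669434] 35.81778597582925
[]
[ 268   31  108  105 3866]
drum top edge (array([ 541.08998738, -260.64770502]), np.float64(51.051392306250065))
ribs [array([ 484.97103317, -255.4225347 ,  100.        ]), array([ 597.20703172, -264.61249933,  100.        ])] 175.31902268302153
```

View pics/w15c.png

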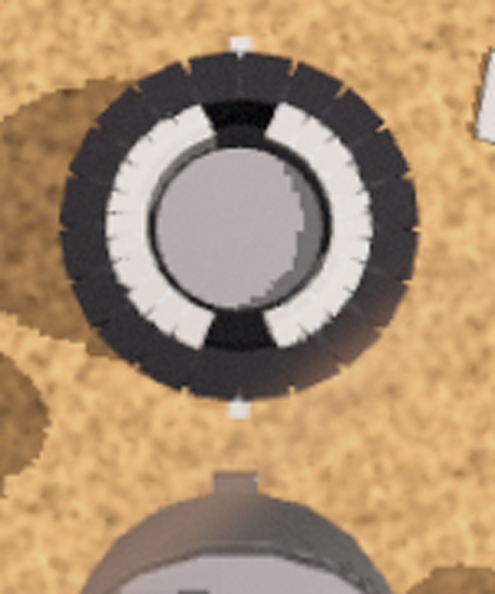

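Run:
```python
from cup import *
pos=np.array([636.0,-269.7,291.5]);rv=[1.323e-01,3.1371,0]
w=fk("pics/w15.png",pos,rv);M=R.from_rotvec(rv).as_matrix()
for off in (113,114.3,116):
    p=plane(w,321.5,158,pos[2]-off+14); t=M.T@(p-pos); print(off,"lug tip tool",t,"axis x",t[0]-33)
b=w["bgr"];cv2.imwrite("pics/w15d.png",cv2.resize(b[150:330,240:400],None,fx=4,fy=4,interpolation=cv2.INTER_CUBIC)[:600])
s=cv2.imread("pics/s15.png");cv2.imwrite("pics/s15c.png",cv2.resize(s[140:250,190:290],None,fx=6,fy=6,interpolation=cv2.INTER_CUBIC)[:600])
d=cv2.imread("pics/d15.png");cv2.imwrite("pics/d15c.png",cv2.resize(d[110:300,320:440],None,fx=3.1,fy=3.1,interpolation=cv2.INTER_CUBIC)[:600])
```

```text
113 lug tip tool [35.66890476  0.87066082 98.93947438] axis x 2.668904762606914
114.3 lug tip tool [ 35.44967445   0.8722898  100.23984966] axis x 2.4496744512796127
116 lug tip tool [ 35.16298866   0.87442001 101.94034041] axis x 2.1629886595438848
```

View pics/w15d.png

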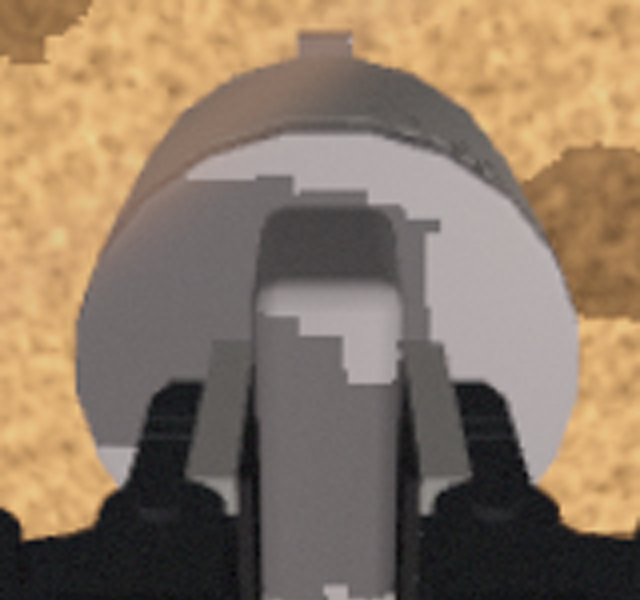

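View pics/d15c.png

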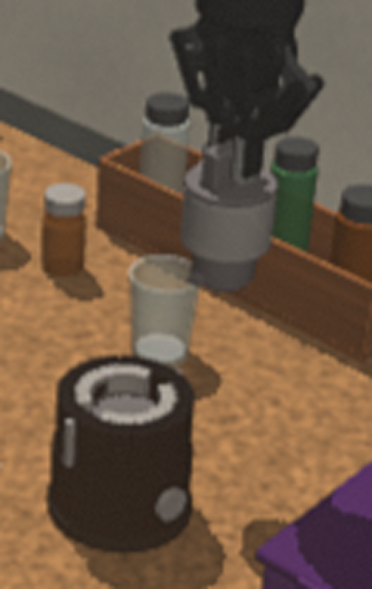

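Call:
apply_moves:
  increments:
    - [[-0.03, 0.0024, 0], [0, 0, 0], 0]
    - [[-0.04, 0.004, -0.005], [0, 0, 0], 0]
    - [[-0.0225, 0.002, -0.02], [0, 0, 0], 0]
    - [[0, 0, -0.02], [0, 0, 0], 0]
    - [[0, 0, -0.01], [0, 0, 0], 0]
    - [[0, 0, 0], [0, 0, 0], 0]
    - [[0, 0, 0], [0, 0, 0], 0]

```text
time_s: 17.73
ee_pos: [544.2, -262.7, 237.1]
tool_rot: [0.134, 3.136, -0.002]
ft_force: [0.3, 0.6, -2.8]
finger_gap: 0.177
```

Run:
```python
from h import *
w=cam("wrist","w16");s=cam("scene","s16");d=cam("side","d16");o=r.get_obs();print(o["time_s"],o["ee_pos"],o["ft_force"],o["finger_gap"])
M=R.from_rotvec(o["tool_rot"]).as_matrix();print(M.round(3))
crop(s,185,130,295,240,5.4,"s16c");crop(d,310,130,410,300,3.5,"d16c");crop(w,220,90,420,290,3,"w16c")
```

```text
17.875 [ 544.03539821 -262.78778788  237.0321007 ] [ 0.32243398 -0.76161176 -1.05203754] 0.17142245539424825
[[-0.996  0.086  0.003]
 [ 0.086  0.996 -0.001]
 [-0.003 -0.001 -1.   ]]
```

View pics/w16c.png

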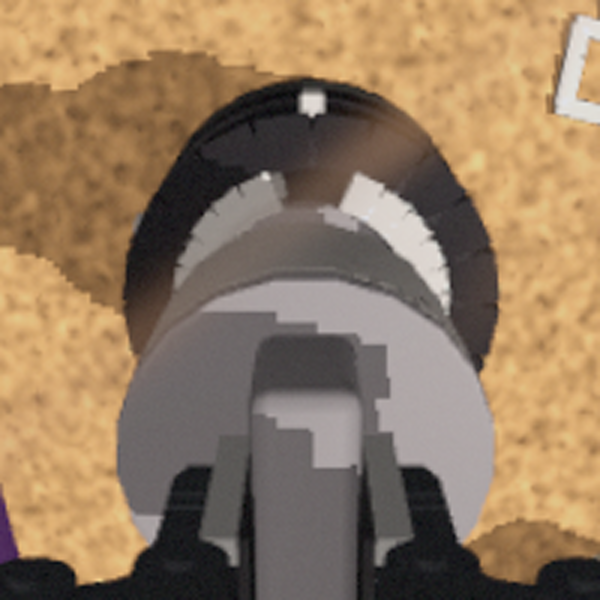

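View pics/d16c.png

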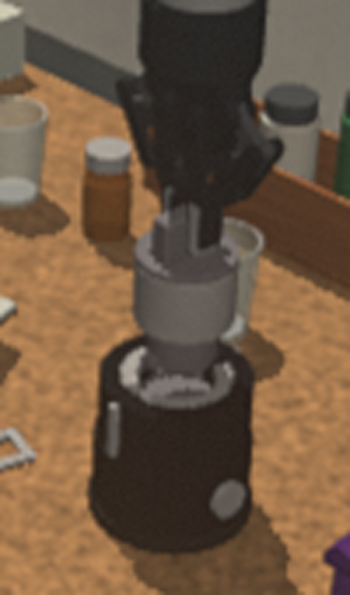

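View pics/s16c.png

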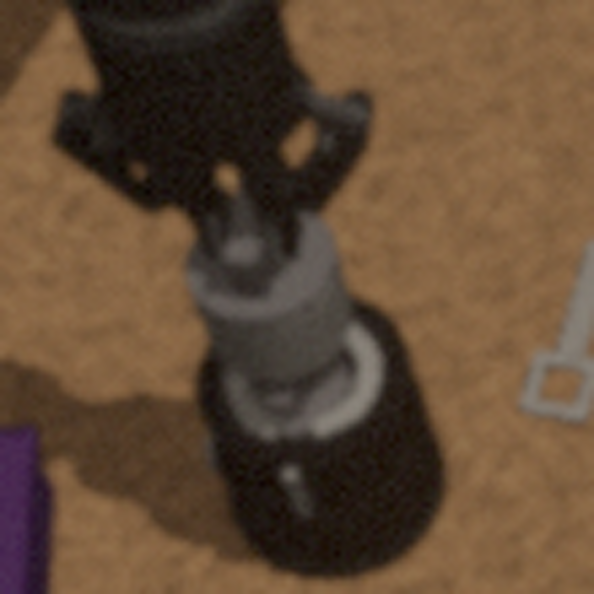

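Run:
```python
from h import *
s=cam("scene");d=cam("side")
S=np.array([541.4,-260.3])
for c,n,(x0,y0,k) in ((d,"d",(310,130,3.5)),(s,"s",(185,130,5.4))):
    f=lambda p:((proj(c,p)-[x0,y0])*k).round(1)
    print(n,"lip c",f([*S,110]), "cup top c/ bottom of body c if centred",f([*S,237-28]),f([*S,237-80]),"foot",f([*S,123]))
    print("  +1mm x",f([*(S+[1,0]),157])-f([*S,157])," +1mm y",f([*(S+[0,1]),157])-f([*S,157]))
```

```text
d lip c [172.  372.8] cup top c/ bottom of body c if centred [179.2 247.4] [175.3 314.7] foot [172.9 357. ]
  +1mm x [ 1.1 -0.6]  +1mm y [-1.1 -0.6]
s lip c [304.7 375.1] cup top c/ bottom of body c if centred [265.1 254.2] [286.8 320.4] foot [299.9 360.4]
  +1mm x [-0.1  1.7]  +1mm y [ 2.1 -0.2]
```

Run:
```python
from h import *
d=cam("side");s=cam("scene");crop(d,328,180,398,250,8.5,"d17");crop(s,212,165,272,222,10,"s17")
S=[541.4,-260.3]
f=lambda p:((proj(d,p)-[328,180])*8.5).round(1)
print("lip",f([*S,110]),"body",f([*S,209]),f([*S,157]),"foot bottom",f([*S,123]))
f=lambda p:((proj(s,p)-[212,165])*10).round(1)
print("lip",f([*S,110]),"body",f([*S,209]),f([*S,157]),"foot bottom",f([*S,123]))
```

```text
lip [264.6 480.5] body [282.2 175.8] [272.8 339.3] foot bottom [266.8 442. ]
lip [294.2 344.6] body [220.9 120.7] [261.  243.3] foot bottom [285.3 317.4]
```

View pics/d17.png

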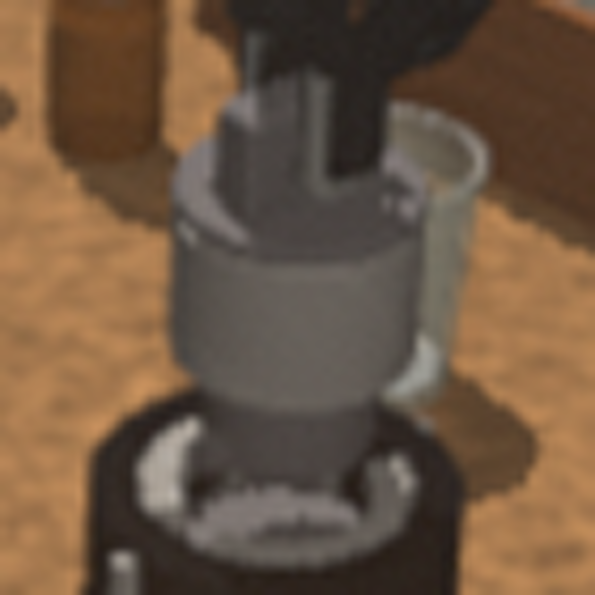

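View pics/s17.png

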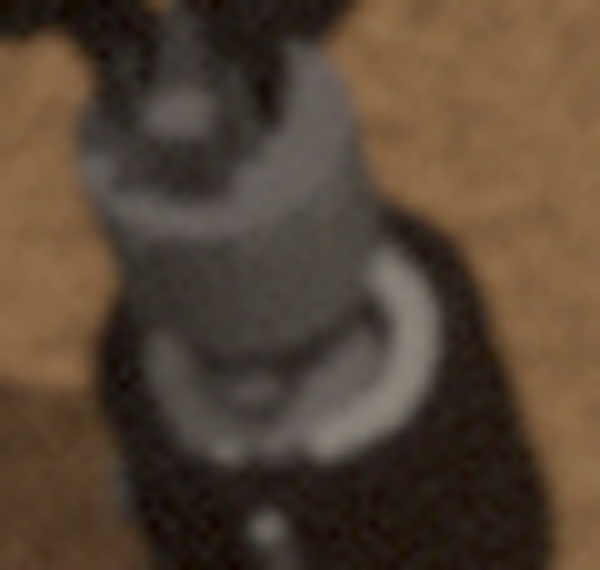

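Call:
apply_moves:
  increments:
    - [[0, 0.0017, -0.005], [0, 0, 0], 0]
    - [[0, 0, -0.006], [0, 0, 0], 0]
    - [[0, 0, -0.004], [0, 0, 0], 0]
    - [[0, 0, 0], [0, 0, 0], 0]

```text
time_s: 18.58
ee_pos: [543.2, -260.7, 220.7]
tool_rot: [0.135, 3.138, 0.0]
ft_force: [-0.2, -0.5, -1.5]
finger_gap: 0.17
```

Run:
```python
from h import *
w=cam("wrist","w18");d=cam("side");s=cam("scene");o=r.get_obs();print(o["time_s"],o["ee_pos"],o["ft_force"],o["moment"])
crop(d,328,180,398,250,6,"d18");crop(s,212,165,272,222,7,"s18");crop(w,220,90,420,290,3,"w18c")
```

```text
18.725 [ 543.61660158 -260.94483103  221.47959861] [ 1.17282991  0.46059358 -1.97840113] [ 0.00580444  0.03402991 -0.01087731]
```

View pics/w18c.png

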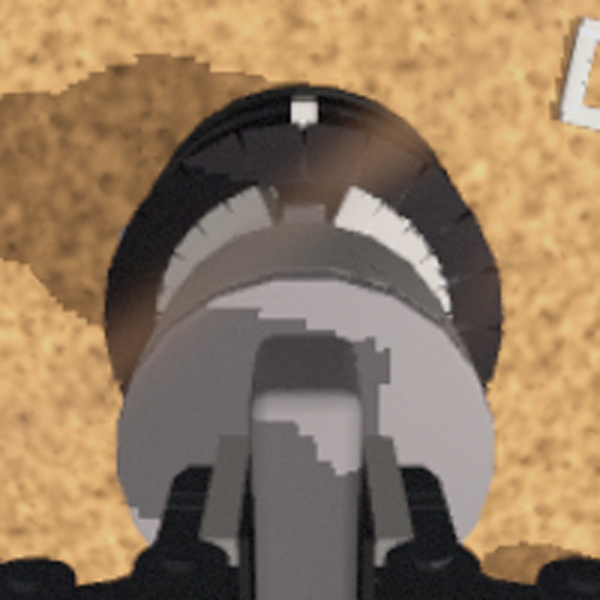

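View pics/d18.png

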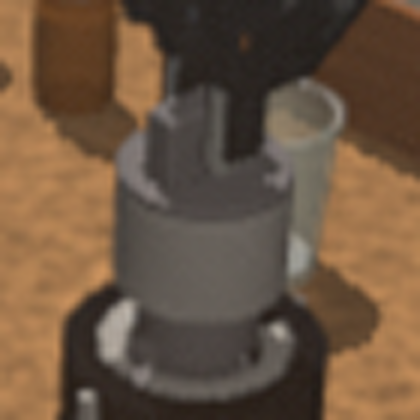

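The lug at (303,213) sits midway between the slot edges, and there is no contact yet. I keep going down.

Call:
apply_moves:
  increments:
    - [[0, 0, -0.004], [0, 0, 0], 0]
    - [[0, 0, -0.004], [0, 0, 0], 0]
    - [[0, 0, 0], [0, 0, 0], 0]

```text
time_s: 19.1
ee_pos: [543.2, -260.7, 212.8]
tool_rot: [0.135, 3.138, 0.0]
ft_force: [-0.2, 0.2, -2.3]
finger_gap: 0.177
```

Call:
apply_moves:
  increments:
    - [[0, 0, -0.004], [0, 0, 0], 0]
    - [[0, 0, -0.002], [0, 0, 0], 0]
    - [[0, 0, 0], [0, 0, 0], 0]

```text
time_s: 19.48
ee_pos: [543.8, -261.1, 208.1]
tool_rot: [0.135, 3.136, -0.002]
ft_force: [-1.1, -0.0, 4.5]
finger_gap: 0.177
```

Run:
```python
from h import *
w=cam("wrist","w19");d=cam("side");o=r.get_obs();print(o["time_s"],o["ee_pos"],o["ft_force"],o["moment"])
crop(d,328,180,398,250,6,"d19");crop(w,220,90,420,290,3,"w19c")
```

```text
19.575 [ 543.72654245 -261.04495366  208.05717377] [-1.31878577  0.52724046  4.43697531] [ 0.18889374  0.24147006 -0.07090555]
```

View pics/w19c.png

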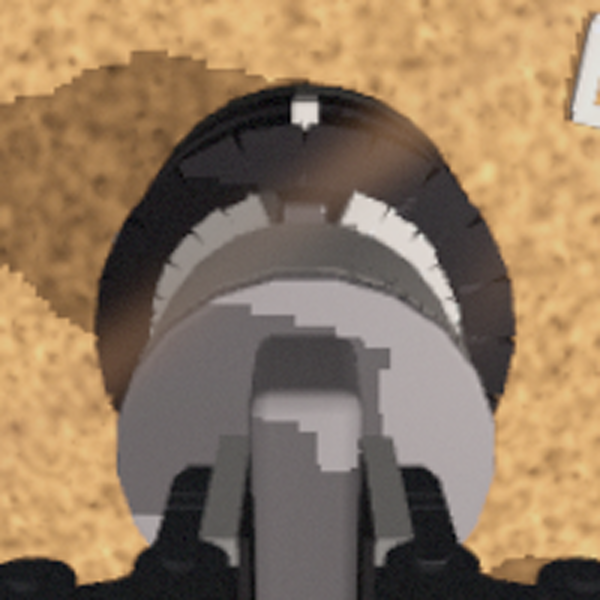

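View pics/d19.png

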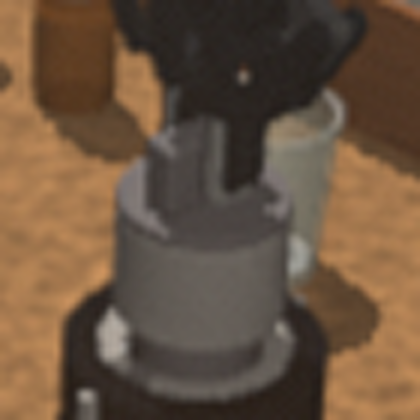

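The disc contact came at the predicted height, with about 7 N. Next I push down about 10.5 mm.

Call:
apply_moves:
  increments:
    - [[0, 0, -0.004], [0, 0, 0], 0]
    - [[0, 0, -0.004], [0, 0, 0], 0]
    - [[0, 0, -0.0025], [0, 0, 0], 0]
    - [[0, 0, 0], [0, 0, 0], 0]
    - [[0, 0, 0], [0, 0, 0], 0]

```text
time_s: 20.2
ee_pos: [543.8, -261.1, 197.9]
tool_rot: [0.135, 3.136, -0.002]
ft_force: [-1.3, 0.9, 9.0]
finger_gap: 0.176
```

Run:
```python
from h import *
w=cam("wrist","w20");o=r.get_obs();print(o["time_s"],o["ee_pos"],o["ft_force"],o["moment"],o["joints"])
crop(w,220,90,420,290,3,"w20c")
```

```text
20.25 [ 543.84284282 -261.11143118  197.87049008] [-2.01256991  0.12966707  7.58150139] [0.37377969 0.60081394 0.01202667] [-5.70155051e-01  4.63495543e-01 -1.38917848e-01  9.64963276e-01
  4.94964379e-04 -4.84235737e-01]
```

View pics/w20c.png

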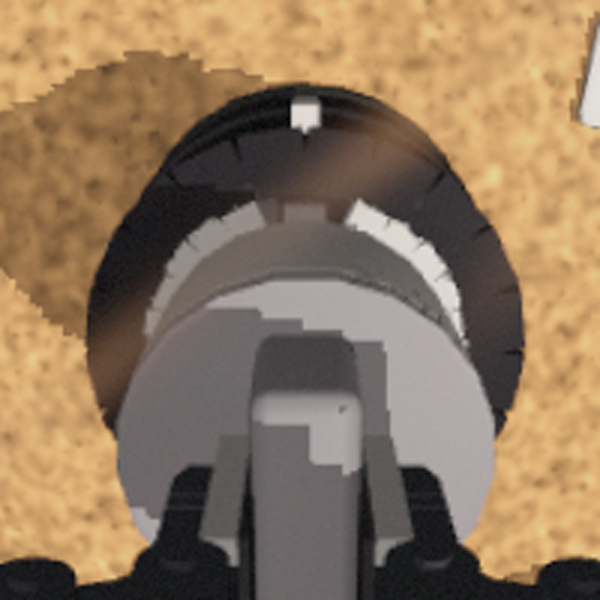

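Call:
apply_moves:
  increments:
    - [[-0.0001, -0.0003, -0.0003], [0, 0, -0.13], 0]
    - [[-0.0001, -0.0003, 0], [0, 0, -0.13], 0]
    - [[-0.0001, -0.0003, 0], [0, 0, -0.13], 0]
    - [[-0.0002, -0.0002, 0], [0, 0, -0.13], 0]
    - [[0, 0, 0], [0, 0, 0], 0]

```text
time_s: 20.88
ee_pos: [544.0, -262.7, 197.9]
tool_rot: [0.937, 2.993, -0.003]
ft_force: [-0.1, 0.3, 8.1]
finger_gap: 0.175
```

Run:
```python
from h import *
w=cam("wrist","w21");o=r.get_obs();print(o["time_s"],o["ee_pos"],o["ft_force"],o["moment"],o["joints"])
M=R.from_rotvec(o["tool_rot"]).as_matrix();print(M.round(3), np.degrees(np.arctan2(M[1,1],M[0,1])))
crop(w,200,60,440,300,2.5,"w21c")
```

```text
20.925 [ 544.01689608 -262.67325227  197.94334516] [-0.92467439 -0.00994749  8.55453851] [ 0.13117375  0.23955894 -0.02518351] [-5.71744141e-01  4.63693667e-01 -1.38406281e-01  9.63438079e-01
 -4.66504184e-04  3.44437076e-02]
[[-0.822  0.57   0.004]
 [ 0.57   0.822 -0.003]
 [-0.005 -0.    -1.   ]] 55.26788135638629
```

View pics/w21c.png

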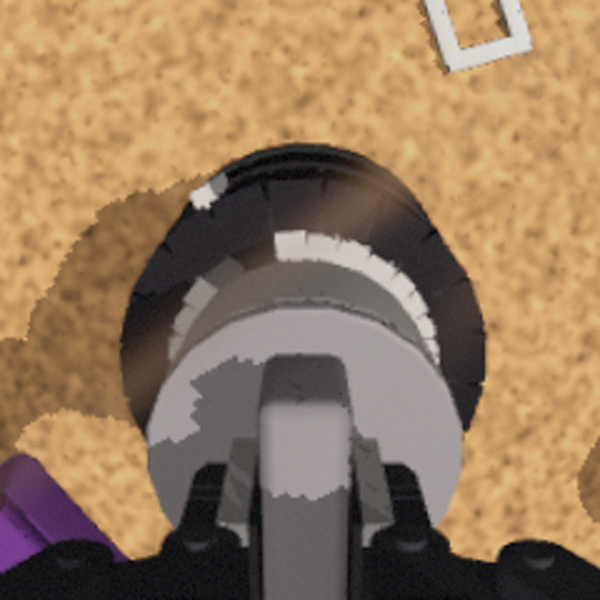

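The lug has gone under the lip and nothing resists. I finish the turn.

Call:
apply_moves:
  increments:
    - [[-0.0002, -0.0002, 0], [0, 0, -0.15], 0]
    - [[-0.0002, -0.0002, 0], [0, 0, -0.15], 0]
    - [[-0.0003, -0.0002, 0], [0, 0, -0.15], 0]
    - [[-0.0003, -0.0001, 0], [0, 0, -0.15], 0]
    - [[-0.0003, -0.0001, 0], [0, 0, -0.15], 0]
    - [[-0.0004, 0, 0], [0, 0, -0.15], 0]
    - [[-0.0004, 0, 0], [0, 0, -0.15], 0]
    - [[0, 0, 0], [0, 0, 0], 0]
    - [[0, 0, 0], [0, 0, 0], 0]

```text
time_s: 22.05
ee_pos: [542.2, -263.5, 198.1]
tool_rot: [2.311, 2.122, -0.001]
ft_force: [-0.4, -0.3, 9.1]
finger_gap: 0.176
```

Run:
```python
from h import *
w=cam("wrist","w22");d=cam("side");s=cam("scene");o=r.get_obs();print(o["time_s"],o["ee_pos"],o["ft_force"],o["moment"],o["joints"])
M=R.from_rotvec(o["tool_rot"]).as_matrix();print(np.degrees(np.arctan2(M[1,1],M[0,1])))
crop(w,200,60,440,300,2.5,"w22c");crop(d,328,180,398,250,7,"d22")
```

```text
22.2 [ 542.19356004 -263.52118014  198.07504219] [0.14130615 0.17904945 8.84434251] [ 0.09475341 -0.02043982 -0.0378712 ] [-0.57403063  0.46193523 -0.14090111  0.96347663 -0.00165559  1.08197975]
-4.882293327437925
```

View pics/w22c.png

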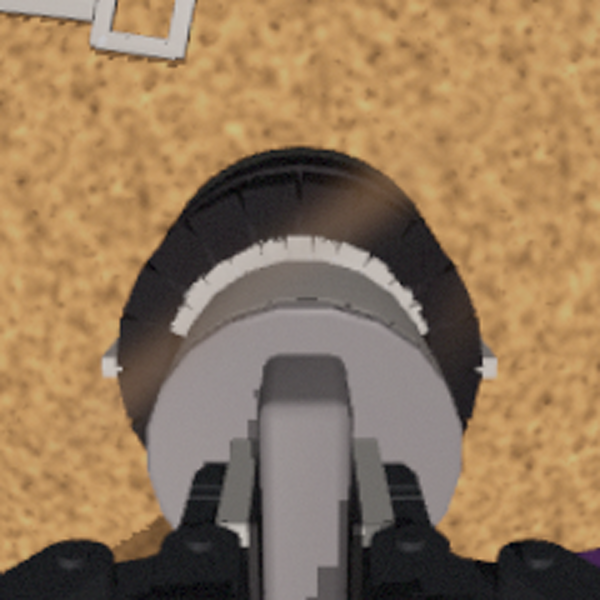

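View pics/d22.png

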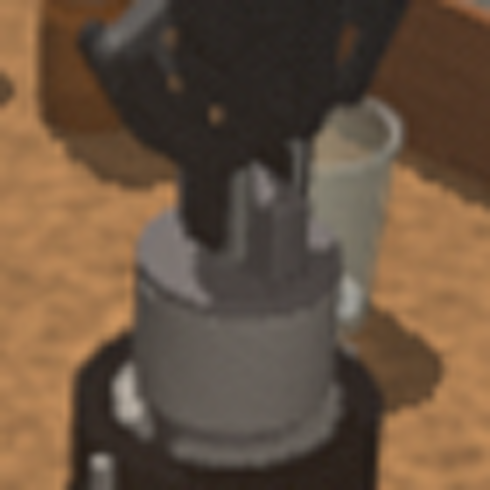

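The turn is complete, with the ribs level at left and right. Now I ease up so the spring can seat the lugs.

Call:
apply_moves:
  increments:
    - [[0, 0, 0.002], [0, 0, 0], 0]
    - [[0, 0, 0.002], [0, 0, 0], 0]
    - [[0, 0, 0.0015], [0, 0, 0], 0]
    - [[0, 0, 0], [0, 0, 0], 0]
    - [[0, 0, 0], [0, 0, 0], 0]

```text
time_s: 22.82
ee_pos: [542.2, -263.5, 203.2]
tool_rot: [2.311, 2.122, -0.001]
ft_force: [2.0, -1.3, 5.2]
finger_gap: 0.179
```

Call:
apply_moves:
  increments:
    - [[0, 0, 0.0015], [0, 0, 0], 0]
    - [[0, 0, 0], [0, 0, 0], 0]
    - [[0, 0, 0], [0, 0, 0], 0]

```text
time_s: 23.2
ee_pos: [542.1, -263.5, 204.4]
tool_rot: [2.311, 2.122, -0.001]
ft_force: [0.2, 0.1, 4.9]
finger_gap: 0.177
```

Call:
apply_moves:
  increments:
    - [[0, 0, 0.001], [0, 0, 0], 0]
    - [[0, 0, 0], [0, 0, 0], 0]
    - [[0, 0, 0], [0, 0, 0], 0]

```text
time_s: 23.58
ee_pos: [541.9, -263.4, 204.6]
tool_rot: [2.312, 2.123, -0.002]
ft_force: [3.7, -3.2, -2.0]
finger_gap: 0.175
```

Call:
apply_moves:
  increments:
    - [[0, 0, 0.001], [0, 0, 0], 0]
    - [[0, 0, 0], [0, 0, 0], 0]
    - [[0, 0, 0], [0, 0, 0], 0]

```text
time_s: 23.95
ee_pos: [541.6, -263.3, 204.7]
tool_rot: [2.313, 2.123, -0.002]
ft_force: [5.6, -3.6, -5.4]
finger_gap: 0.178
```

The cup stops rising at 204.6 and the force changes to a downward pull, so the lugs are held under the lip. I take the pull off, release and back away.

Call:
apply_moves:
  increments:
    - [[0, 0, -0.001], [0, 0, 0], 0]
    - [[0, 0, 0], [0, 0, 0], 0.25]
    - [[0, 0, 0], [0, 0, 0], 0.4]
    - [[0, 0, 0], [0, 0, 0], 0.4]
    - [[0, 0, 0], [0, 0, 0], 0.4]
    - [[0, 0, 0.01], [0, 0, 0], 0.4]
    - [[0, 0, 0.03], [0, 0, 0], 0.4]
    - [[0, 0, 0.04], [0, 0, 0], 0.6]
    - [[0, -0.03, 0.03], [0, 0, 0], 0.6]
    - [[0, -0.05, 0], [0, 0, 0], 0.6]
    - [[0, 0, 0], [0, 0, 0], 0.6]
    - [[0, 0, 0], [0, 0, 0], 0.6]

```text
time_s: 25.45
ee_pos: [540.6, -342.5, 314.6]
tool_rot: [2.314, 2.124, -0.002]
ft_force: [0.1, -0.4, -0.7]
finger_gap: 0.602
```

Run:
```python
from h import *
w=cam("wrist","w23");d=cam("side","d23");s=cam("scene","s23");o=r.get_obs();print(o["time_s"],o["ee_pos"],o["ft_force"])
crop(w,180,0,440,200,3,"w23c");crop(d,328,180,398,250,7,"d23c")
```

```text
25.6 [ 540.95320543 -341.65096404  314.67050704] [ 0.13558338 -0.10132161  0.091661  ]
```

View pics/w23c.png

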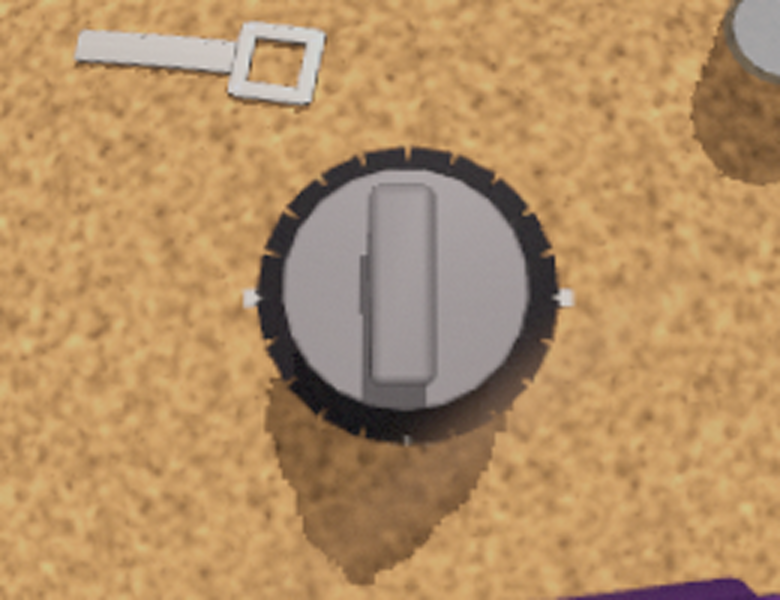

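View pics/d23.png

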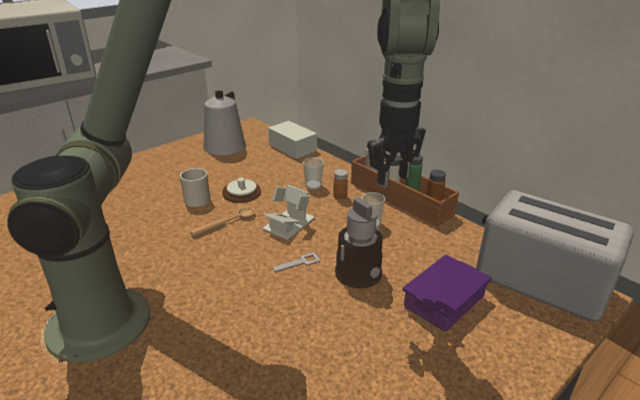

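View pics/s23.png

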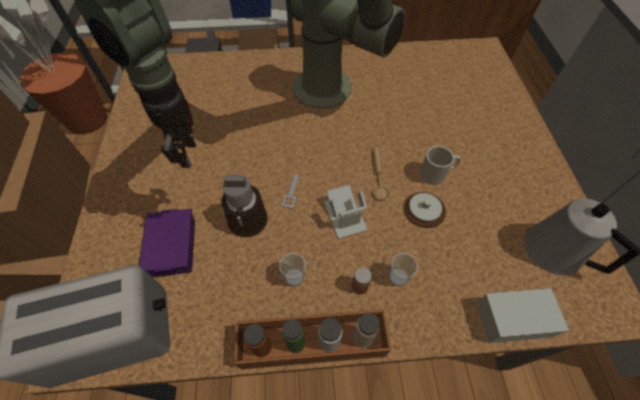

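The bar at (403,285) in the crop runs at right angles to the ribs at (250,298) and (566,298). The cup stands upright, the cover is on the trivet, and the bystanders are unmoved. I hand the job in.

Run:
```python
from workcell import r
print(r.close_job())
```

```text
the job is handed in; nothing more can be done
None
```

The job is done and handed in at about 26 s, well inside the 64 s limit. `close_job` gives no verdict, so this rests on my own checks.

**What I did**
- **Cover:** I lifted it by its knob and set it knob-up on the trivet.
- **Cup:** I drew it out of the stand along its own axis, set it upright and lowered it with the lugs in the slots. I then pressed it about 10 mm onto the spring, turned it 90° clockwise and let it rise.

**What the last checks showed**
- **Lock:** The cup stopped rising at the predicted 20 mm below the top of the base. On a further upward pull the force went from +5 N to −5 N with almost no movement, so the lugs are held under the lip.
- **Pose:** After release the cup stands upright, and its bar lies along the base's y axis, at right angles to the ribs.
- **Cover and bystanders:** In the wrist view just after placing, the cover's disc was within about 2 px of the trivet's centre. In the final pictures it is still there and the other things look unmoved, by eye only.
- **Limits:** The largest force reading at the end of a move was about 9 N, and the arm was clear and touching nothing.

**What disagreed:** The camera estimates differed by 2–5 mm for the trivet, the knob and the cup's bar. Just above the socket I moved the cup 1.7 mm sideways, after the wrist, side and scene views all showed it slightly off.

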